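Recharge and lock up the booth air filter

ROBOT

A 6-joint arm with a two-finger parallel gripper is mounted at the origin on a cart in front of the work surface, level with it; the furniture and walls round the work are solid. World frame = base frame: x ahead of the robot, y to its left, z up, the work surface at z = 0. Lengths are in mm, angles in rad, forces in N, time in s.
With the tool pointing down it reaches from about 400 to 925 mm from the base axis. Payload 12.5 kg.
Tool frame: the origin (TCP) lies at the very end of the fingers, on their centre line; the grasp point (between the pads) lies 19 mm behind it; x points along the fingers, y is the direction in which the jaws open and shut, and the axes are right-handed (so a half turn about x gives the same grasp; the last joint's range is limited). The gripper opens to 95 mm and grips with 3 to 60 N. Pads are 20 mm wide; open, the fingers measure 119 mm over their backs; the gripper's body (75 mm by 180 mm) begins 59 mm behind the grasp point.
Start: joints at [-1.293, 0.491, 1.559, -0, 1.092, -0.106], TCP at [234.054, -579.543, 180.161] pointing down, gripper open.
Joint ranges: [-3.1, 3.1], [-0.84, 2.19], [0.05, 2.79], [-1.13, 4.28], [0.06, 2.93], [-2.69, 2.69]. Speed limits (rad/s): [2.22, 2.22, 2.79, 3.14, 3.14, 3.14].

INTERFACE

Orientations are given as [roll, pitch, yaw] about the fixed x, y, z axes, in that order (R = Rz(yaw) Ry(pitch) Rx(roll)).
In Python, from cell import env, optics, job gives the robot as it stands.
- The arm moves only by the shell command python3 -m handwheel 'ROWS' [OPENING]. ROWS is JSON, a list of rows, each an object with "travel": the shift along the world's x, y, z in mm, a list of three; "roll": the turn about the world's z in degrees. In form: [{"travel": [dx, dy, dz], "roll": roll}, ...]. A call has 1 to 8 rows; each row is the pose to reach, as a shift and turn from the pose commanded when the call began; what a row does not reach only later rows make up. A row lasts 1/10 s, in which the tool goes at most 50 mm and 8.59 degrees, less where a joint would pass 70% of its speed; a pose out of reach is approached as far as the arm can. A call with a gripper value outside its range is refused whole. OPENING is the closure, from -1 (fully open) to 1 (shut), set as the call begins (- or left out, the last holds). The fingers move at their own pace and stop on an object; the grip force is fixed at half the most. Time passes only in rows, so rows that repeat a pose let the fingers close. It gives the time, the measured TCP pose, the force and the opening at its end, in the units of the state.
- env.state(): the state, without advancing time (a new reading comes with each control period).
- optics.read_camera(name): name is "scene" or "top" or "wrist"; returns the picture (384x512x3 uint8, red, green, blue); there is no depth.
- optics.camera_params(name): a dict with "fx", "fy", "cx", "cy" (pixels), "k1" (the pictures are not rectified: a ray, as slopes to the right and down, at radius r is drawn at 1 + k1 r^2 times it, then the intrinsics apply), "world_from_camera" (4x4, takes a point from camera to world coordinates). Camera axes: x right, y up, looking along -z (the intrinsics and any distortion apply to the point x, -y, -z); pixel columns grow to the right and rows downward; lengths in mm; the calibration is good to about 2 mm. A picture is of the moment at which its call begins: read the wrist's pose just before it. camera_params takes no time and is no camera call; for the wrist camera it gives the pose at the moment of the call.
- job.job_done(): hands the job in, once; it reports no verdict.
The state is a dict: "t": time; "joints": joint angles; "qvel": joint speeds; "tau": joint torques, N m; "eef_pos": TCP position; "tcp_rot": TCP orientation; "ft_force": force on the tool from outside, world axes, zero at the start; "moment": the same for the moment, N m; "opening": opening from 0.0 (shut) to 1.0 (fully open).
Only numpy, scipy, OpenCV 4.12 (cv2) and the standard library are available. Lean on these libraries where they do the work, as an engineer would, in place of code of your own. Each camera call takes 0.05 s, during which the arm holds its last target.

TASK

Load the air filter housing: stand every white ribbed filter cartridge you find about the bench upright in the housing, each in a bay of its own, and then swing the panel fully shut by its bar handle. Lock the panel by pushing in each of its two quarter-turn studs and turning it ninety degrees clockwise to its stop, and last press the black purge plunger on the panel all the way down and let it spring back up. Do not knock over or push away the mixing cup, the paint tin or the pigment pot.

Things in the scene. Friction and masses are not known exactly. Their poses are not given: they have to be found in the camera images.
- chamber (a point): centre of the inner floor of the open grey filter housing, a fixed box 148 deep x 240 wide x 104 mm high; 6 mm above the bench. x points to the back (hinge side), y left, z up; yaw within 0.15 rad. Chamber 70 (x) by 228 mm (y), walls 98 mm above this floor; two 40 mm high dividers leave three bays 68 mm and more wide. The slotted ledge in front, 52 mm deep, takes the studs' tongues.
- bay0 (a point): centre of the floor of the left bay (72 mm wide), 78 mm from the middle one, axes as chamber
- bay1 (a point): centre of the floor of the middle bay (68 mm wide), axes as chamber
- bay2 (a point): centre of the floor of the right bay (72 mm wide), 78 mm from the middle one, axes as chamber
- lid_hinge (a point): middle of the panel's hinge axis, along the housing's y at the upper back edge, 49 mm behind the chamber's centre and 104 mm above the bench; axes as chamber
- lid (a joint): angle of the hinged panel, rad: 0 shut, about 1.95 to 2.08 at the start (open, leaning back). Panel 142 deep x 240 wide x 8 mm. Its stiff hinge (0.6 N m) stays where it is left, so it must be brought right down.
- lid_handle (a point): middle of the panel's round bar handle, 14 mm thick and 110 mm long, parallel to the hinge axis, 184 mm from it and beyond the panel's front edge, with a 35 mm gap between bar and edge. On top when the panel is open, at the front and 108 mm above the bench when it is shut; it can turn within a grip.
- stud_left_wing (a point): centre of the thumb wing of the left cam stud: bar 46 long x 14 wide x 28 mm high on a flange 52 mm across whose upper face is 14 mm below this point (push there or on the wing). 116 mm in front of the hinge axis, 68 mm left of the middle, 38 mm above the panel's underside when out. z out of the panel, y along the wing: unlocked parallel to the hinge axis, locked pointing to the front.
- stud_left (a joint): angle of the left stud, rad: 0 unlocked (as it starts), 1.57 after a quarter turn clockwise seen from above, its stop. With the panel shut it is blocked by the slot until the stud has been pushed in at least 7 mm; after the turn the tongue beneath the ledge keeps it in. Light friction, 0.04 N m.
- stud_left_push (a joint): how far the left stud is pushed in, m: 0 out, 0.0095 at its stop; a spring pushes it out with 4 to 9 N. Locked and let go, it comes back to about 0.0065.
- stud_right_wing (a point): centre of the thumb wing of the right cam stud: bar 46 long x 14 wide x 28 mm high on a flange 52 mm across whose upper face is 14 mm below this point (push there or on the wing). 116 mm in front of the hinge axis, 68 mm right of the middle, 38 mm above the panel's underside when out. z out of the panel, y along the wing: unlocked parallel to the hinge axis, locked pointing to the front.
- stud_right (a joint): angle of the right stud, rad: 0 unlocked (as it starts), 1.57 after a quarter turn clockwise seen from above, its stop. With the panel shut it is blocked by the slot until the stud has been pushed in at least 7 mm; after the turn the tongue beneath the ledge keeps it in. Light friction, 0.04 N m.
- stud_right_push (a joint): how far the right stud is pushed in, m: 0 out, 0.0095 at its stop; a spring pushes it out with 4 to 9 N. Locked and let go, it comes back to about 0.0065.
- plunger_top (a point): centre of the top of the black mushroom head (44 mm across) of the purge plunger, in the middle of the panel over the chamber, 49 mm in front of the hinge axis and 52 mm above the panel's underside when up; z points out of the panel
- plunger (a joint): how far the plunger is pressed, m: 0 up, 0.020 at its stop; the spring takes 3 N to start and 8 N at the stop and brings it back
- cartridge0_mid (a point): filter cartridge, standing upright: white ribbed body 56 mm across and 50 mm high, above it a grey neck 22 mm across and 40 mm high to lift it by; 90 mm high in all, 0.16 kg. Point on its axis, half-way up (45 mm above its foot); z up. Two or three of the four cartridges are there. This one stands on the disc of the banding wheel, about 49 mm above the bench.
- cartridge1_mid (a point): filter cartridge, standing upright: white ribbed body 56 mm across and 50 mm high, above it a grey neck 22 mm across and 40 mm high to lift it by; 90 mm high in all, 0.16 kg. Point on its axis, half-way up (45 mm above its foot); z up. Two or three of the four cartridges are there. This one stands on the bench, back left, farther left than the other there.
- cartridge2_mid (a point): filter cartridge, standing upright: white ribbed body 56 mm across and 50 mm high, above it a grey neck 22 mm across and 40 mm high to lift it by; 90 mm high in all, 0.16 kg. Point on its axis, half-way up (45 mm above its foot); z up. Two or three of the four cartridges are there. This one stands on the bench, front left.
- cartridge3_mid (a point): filter cartridge, standing upright: white ribbed body 56 mm across and 50 mm high, above it a grey neck 22 mm across and 40 mm high to lift it by; 90 mm high in all, 0.16 kg. Point on its axis, half-way up (45 mm above its foot); z up. Two or three of the four cartridges are there. This one stands on the bench, back left.
- mixing_cup: bystander: white mixing cup 70 mm across, 82 mm high, near the front edge; origin under its centre, z up
- paint_tin: bystander: lacquer tin 68 mm across, 77 mm high, back left; origin under its centre, z up
- pigment_pot: bystander: black pot 63 mm across, 70 mm high, near the front edge; origin under its centre, z up
There are look-alikes about, which are no part of the job. Leave any blue look-alike of the part that bears cartridge0_mid alone.

How it is judged:
By the outcome, as a careful person would: the job done as asked, in the order asked, and still so for the second after the job is handed in, with the robot touching nothing.
Of cartridge0, cartridge1, cartridge2, cartridge3 only 2 to 3 are there at a start; the rules pass over those that are not, and their reading is None.
At some moment in a run one of cartridge0, cartridge1, cartridge2, cartridge3 may be knocked a few centimetres aside while the robot is not near it.
It also fails if it takes over 210 s, if anything falls off the work surface, if the arm or the gripper's body presses on something with over 40 N, if the wrist force passes 120 N, or if a joint passes its speed limit or range.

## Working session

There is one attempt and no reset: what is moved stays moved. The work goes in short steps, Python scripts to look and compute and a shell command to move; the robot and the scene stay as the last step left them, time stands still between calls to the robot, and variables do not carry over. Pictures are saved under pics/ and viewed, and the job is handed in when it is done.

```bash
ls; mkdir -p pics; python3 - <<'E'
from cell import env, optics, job
import cv2
print(env.state())
for n in ["scene","top","wrist"]:
    p=optics.camera_params(n); print(n,p)
    im=optics.read_camera(n); cv2.imwrite(f"pics/{n}0.png",im[:,:,::-1])
E
```

```text
pics
{'t': 0.0, 'joints': array([-1.29257995e+00,  4.91558937e-01,  1.55944449e+00,  1.38015408e-05,
        1.09170695e+00, -1.05632890e-01]), 'qvel': array([-0.00084838, -0.00056451, -0.00066841,  0.00046618, -0.00076628,
        0.00069836]), 'tau': array([ 2.64386465e-03, -6.12644219e+01, -2.58180892e+01,  6.93795132e-02,
        4.82510612e-02, -7.88682519e-05]), 'eef_pos': array([ 233.98552826, -579.24440306,  179.56386727]), 'tcp_rot': array([-1.68738011,  1.56967853,  1.83805544]), 'ft_force': array([-0.56363372, -0.02397844, -0.08368261]), 'moment': array([ 0.02384133,  0.00657511, -0.02493838]), 'opening': 0.9971014350860508}
scene {'fx': 425.8306466490132, 'fy': 425.8306466490132, 'cx': 253.85630284010568, 'cy': 199.06985500862967, 'k1': -0.09880029665553938, 'world_from_camera': array([[ 9.95689100e-01, -5.08017831e-02,  7.76040863e-02,
         6.83236512e+02],
       [ 9.17935648e-02,  6.59763374e-01, -7.45845984e-01,
        -1.08191580e+03],
       [-1.33100279e-02,  7.49754272e-01,  6.61582477e-01,
         1.12462934e+03],
       [ 0.00000000e+00,  0.00000000e+00,  
[... 338 characters left out ...]
04,
         7.48386652e+01],
       [-3.03184706e-03,  1.59851286e-01,  9.87136452e-01,
         1.55518700e+03],
       [ 0.00000000e+00,  0.00000000e+00,  0.00000000e+00,
         1.00000000e+00]])}
wrist {'fx': 285.2114886248404, 'fy': 285.2114886248404, 'cx': 258.1504420530861, 'cy': 188.89484555731605, 'k1': 0.011959269609129313, 'world_from_camera': array([[ 3.74163202e-01,  9.01399401e-01,  2.17901397e-01,
         2.93800043e+02],
       [-9.27357074e-01,  3.64516370e-01,  8.44788299e-02,
        -5.56741695e+02],
       [-3.27945946e-03, -2.33681271e-01,  9.72307723e-01,
         3.84302515e+02],
       [ 0.00000000e+00,  0.00000000e+00,  0.00000000e+00,
         1.00000000e+00]])}
```

View pics/scene0.png

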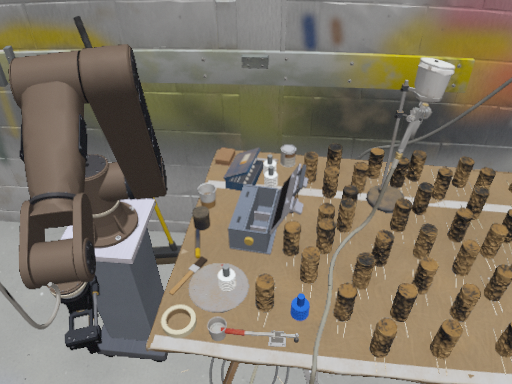

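View pics/top0.png

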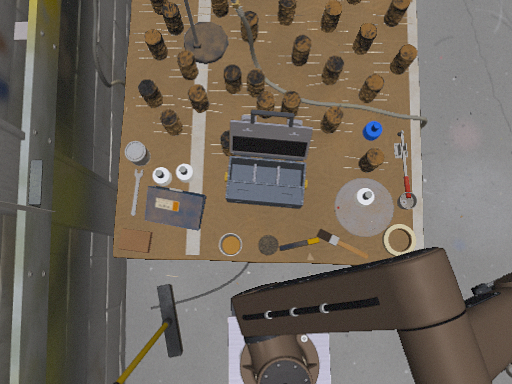

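View pics/wrist0.png

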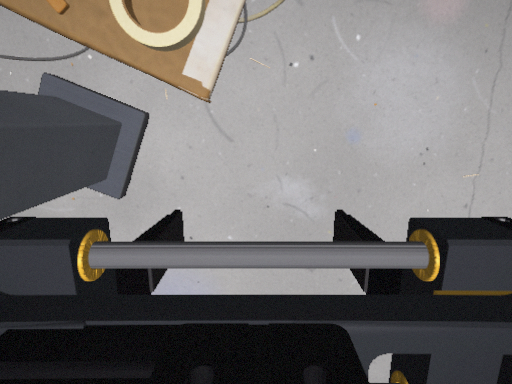

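```bash
cat > h.py <<'E'
from cell import env, optics, job
import cv2, numpy as np
from scipy.spatial.transform import Rotation as Ro
def K(p): return np.array([[p['fx'],0,p['cx']],[0,p['fy'],p['cy']],[0,0,1.]])
def ray(p,u,v):
    a,b=(u-p['cx'])/p['fx'],(v-p['cy'])/p['fy']
    x,y=a,b
    for _ in range(20):
        s=1+p['k1']*(x*x+y*y); x,y=a/s,b/s
    T=p['world_from_camera']; d=T[:3,:3]@np.array([x,-y,-1.]); return T[:3,3],d
def at_z(p,u,v,z):
    o,d=ray(p,u,v); return o+d*(z-o[2])/d[2]
def proj(p,P):
    T=p['world_from_camera']; q=T[:3,:3].T@(np.array(P,float)-T[:3,3]); x,y=q[0]/-q[2],-q[1]/-q[2]
    s=1+p['k1']*(x*x+y*y); return np.array([p['fx']*x*s+p['cx'],p['fy']*y*s+p['cy']])
def tri(obs):
    A=np.zeros((3,3));b=np.zeros(3)
    for p,u,v in obs:
        o,d=ray(p,u,v); d=d/np.linalg.norm(d); M=np.eye(3)-np.outer(d,d); A+=M;b+=M@o
    return np.linalg.solve(A,b)
def crop(im,x0,y0,x1,y1,f,fn):
    c=cv2.resize(im[y0:y1,x0:x1,::-1],None,fx=f,fy=f,interpolation=cv2.INTER_CUBIC); cv2.imwrite(fn,c)
E
python3 - <<'E'
from h import *
t=cv2.imread('pics/top0.png')[:,:,::-1]; s=cv2.imread('pics/scene0.png')[:,:,::-1]
crop(t,110,100,330,265,3.6,'pics/t1.png'); crop(t,310,110,430,265,3.8,'pics/t2.png')
crop(s,150,130,350,350,2.7,'pics/s1.png')
E
```

```text
(no output)
```

View pics/t1.png

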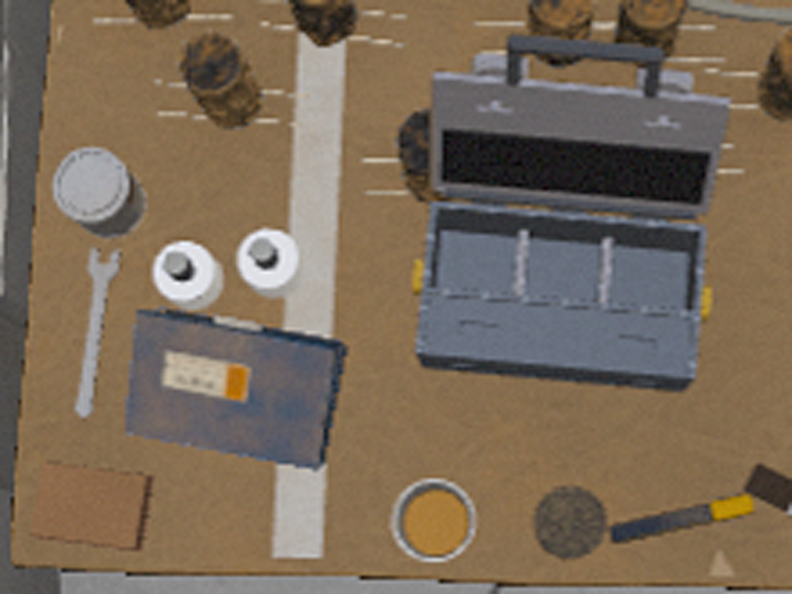

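View pics/t2.png

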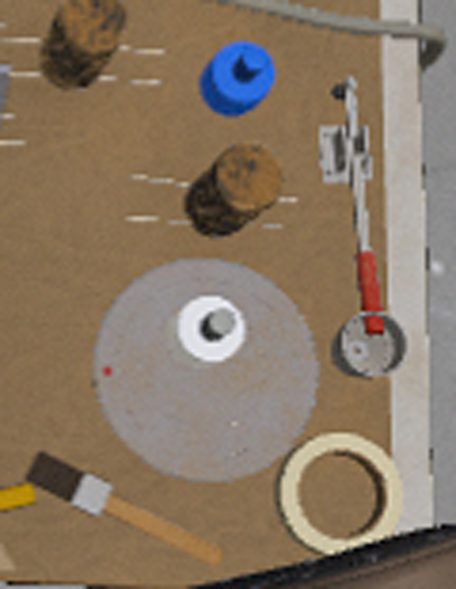

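View pics/s1.png

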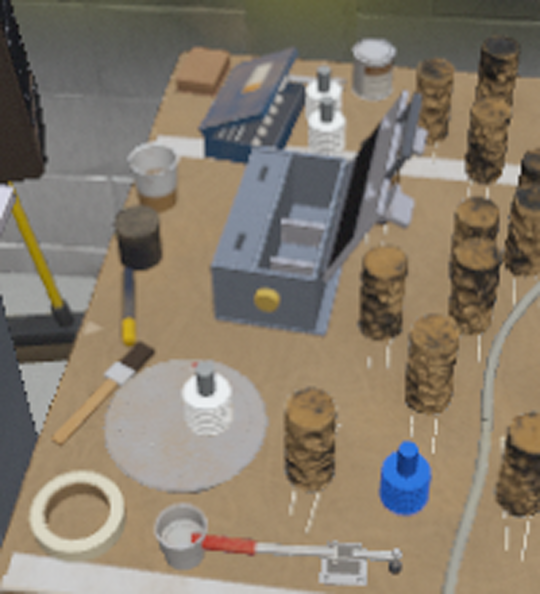

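```bash
python3 - <<'E'
from h import *
from scipy.optimize import least_squares
t=optics.camera_params('top'); s=optics.camera_params('scene')
c=lambda u,v:(110+u/3.6,100+v/3.6); c2=lambda u,v:(310+u/3.8,110+v/3.8)
for n,(u,v) in dict(FL=c(419,356),FR=c(693,379),BL=c(432,202),BR=c(706,219)).items(): print(n,at_z(t,*((u,v)),104).round(1))
print('edge',at_z(t,*c(60,570),0)[:2])
for n,(u,v),z in [('c1 neck',c(179,264),90),('c3 neck',c(264,251),90),('c0 neck',c2(221,322),139),('cup',c(433,520),82),('pot',c(571,522),70),('tin',c(92,183),77),('disc',c2(207,370),49),('blue',c2(250,66),90),('wire cork',c2(250,178),90)]:
    print(n,at_z(t,u,v,z).round(1))
# triangulate necks
cs=lambda u,v:(150+u/2.7,130+v/2.7)
for n,a,b in [('c1',c(179,264),cs(323,74)),('c3',c(264,251),cs(327,106)),('c0',c2(221,322),cs(206,370)),('cork',c2(250,178),cs(311,405))]:
    print(n,tri([(t,*a),(s,*b)]).round(1))
obs=[((-99,120,104),c(419,356)),((-99,-120,104),c(693,379)),((49,120,104),c(432,202)),((49,-120,104),c(706,219))]
def W(q,P):
    x,y,a=q; R=Ro.from_euler('z',a).as_matrix(); return R@np.array(P,float)+[x,y,0]
f=lambda q: np.concatenate([proj(t,W(q,P))-o for P,o in obs])
r=least_squares(f,[600,80,0.]); print(r.x,r.fun.round(1))
E
```

```text
FL [510.6 153.2 104. ]
FR [485.1 -79.4 104. ]
BL [644.7 139.8 104. ]
BR [623.7 -96.4 104. ]
edge [338.79260673 484.58691263]
c1 neck [598.3 361.4  90. ]
c3 neck [608.  287.4  90. ]
c0 neck [ 507.7 -274.2  139. ]
cup [372.3 144.7  82. ]
pot [368.1  26.8  70. ]
tin [675.8 441.7  77. ]
disc [ 480. -282.   49.]
blue [ 730.  -324.4   90. ]
wire cork [ 634.2 -318.    90. ]
c1 [601.3 363.8  78.7]
c3 [612.1 290.   73.4]
c0 [ 510.7 -275.5  131.2]
cork [ 629.4 -308.5  123.3]
[ 5.91077388e+02  2.67593870e+01 -1.02188200e-01] [-1.   1.9  1.1  1.5 -0.5 -2.3  0.3 -1.2]
```

```bash
python3 -m handwheel '[{"travel":[30,30,20],"roll":8},{"travel":[60,60,40],"roll":16},{"travel":[90,95,60],"roll":24},{"travel":[120,130,80],"roll":32},{"travel":[150,165,80],"roll":40},{"travel":[180,200,80],"roll":48},{"travel":[210,235,80],"roll":56},{"travel":[240,260,80],"roll":64}]' -1
python3 -m handwheel '[{"travel":[0,10,0],"roll":8},{"travel":[0,25,0],"roll":16},{"travel":[0,40,0],"roll":24},{"travel":[0,40,0],"roll":32},{"travel":[0,40,0],"roll":40},{"travel":[0,40,0],"roll":48},{"travel":[0,40,0],"roll":56},{"travel":[0,40,0],"roll":64}]' 0
python3 -m handwheel '[{"travel":[0,0,0],"roll":8},{"travel":[0,0,0],"roll":16},{"travel":[0,0,0],"roll":24},{"travel":[0,0,0],"roll":24},{"travel":[0,0,0],"roll":24}]'
python3 - <<'E'
from h import *
s=env.state(); R=Ro.from_euler('xyz',s['tcp_rot']).as_matrix(); print(s['joints'].round(2),R.round(3), np.degrees(np.arctan2(R[1,1],R[0,1])))
p=optics.camera_params('wrist'); im=optics.read_camera('wrist'); cv2.imwrite('pics/w1.png',im[:,:,::-1]); print(p['world_from_camera'].round(3))
im=optics.read_camera('top'); cv2.imwrite('pics/top1.png',im[:,:,::-1]); 
E
```

```text
t: 0.95
eef_pos: [475.0, -317.3, 260.4]
tcp_rot: [2.393, 1.571, 0.758]
ft_force: [0.1, -0.7, 0.1]
opening: 1.0
t: 1.75
eef_pos: [474.0, -279.4, 260.0]
tcp_rot: [2.797, 1.57, 2.279]
ft_force: [-0.9, -0.3, -0.4]
opening: 0.501
t: 2.25
eef_pos: [474.0, -279.5, 260.0]
tcp_rot: [2.329, 1.57, 2.22]
ft_force: [-0.7, -0.4, 0.4]
opening: 0.499
[-0.65  0.31  1.63  0.    1.2  -2.11] [[-0.     0.109  0.994]
 [ 0.     0.994 -0.109]
 [-1.     0.    -0.   ]] 83.75152800268913
[[ 1.09000e-01 -9.67000e-01 -2.31000e-01  4.08600e+02]
 [ 9.94000e-01  1.07000e-01  2.30000e-02 -2.74121e+02]
 [ 2.00000e-03 -2.32000e-01  9.73000e-01  4.64724e+02]
 [ 0.00000e+00  0.00000e+00  0.00000e+00  1.00000e+00]]
```

View pics/w1.png

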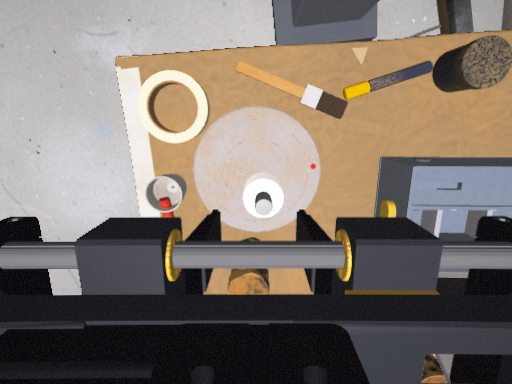

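View pics/top1.png

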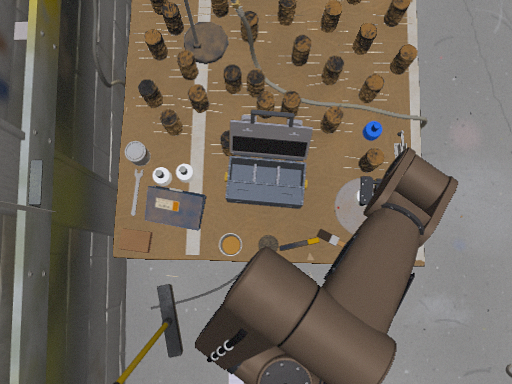

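```bash
python3 - <<'E'
from h import *
im=cv2.imread('pics/w1.png')[:,:,::-1]; crop(im,230,160,310,240,7,'pics/w1c.png')
p=optics.camera_params('wrist')
for uv in [(263,202),(263,196),(263,208)]: print(at_z(p,*uv,139).round(1))
E
```

```text
[ 502.5 -277.9  139. ]
[ 495.2 -277.2  139. ]
[ 509.9 -278.7  139. ]
```

View pics/w1c.png

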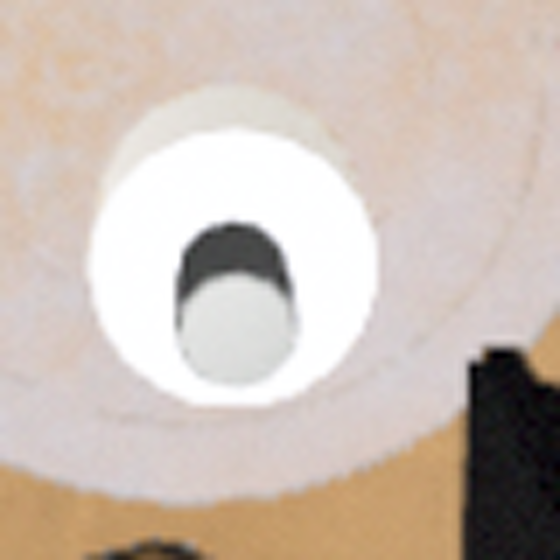

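```bash
python3 - <<'E'
from h import *
p=optics.camera_params('wrist')
print(at_z(p,263.9,207.1,139).round(1),at_z(p,263.4,198.3,99).round(1), env.state()['eef_pos'])
E
```

```text
[ 508.9 -277.5  139. ] [ 509.  -277.3   99. ] [ 474.02708642 -279.50861018  260.09772506]
```

```bash
python3 -m handwheel '[{"travel":[35,2,-10],"roll":0},{"travel":[35,2,-50],"roll":0},{"travel":[35,2,-90],"roll":0},{"travel":[35,2,-125],"roll":0},{"travel":[35,2,-145],"roll":0},{"travel":[35,2,-155],"roll":0},{"travel":[35,2,-155],"roll":0}]' 0
python3 -m handwheel '[{"travel":[0,0,0],"roll":0},{"travel":[0,0,0],"roll":0},{"travel":[0,0,0],"roll":0},{"travel":[0,0,0],"roll":0},{"travel":[0,0,0],"roll":0},{"travel":[0,0,10],"roll":0}]' 1
python3 -m handwheel '[{"travel":[0,0,30],"roll":0},{"travel":[0,0,60],"roll":0},{"travel":[0,0,90],"roll":0},{"travel":[0,0,120],"roll":0},{"travel":[0,0,145],"roll":0},{"travel":[0,0,145],"roll":0}]'
```

```text
t: 3.05
eef_pos: [508.8, -277.4, 104.3]
tcp_rot: [2.592, 1.569, 2.486]
ft_force: [-0.0, -0.1, 0.7]
opening: 0.498
t: 3.65
eef_pos: [508.6, -277.2, 114.7]
tcp_rot: [2.59, 1.569, 2.485]
ft_force: [-1.4, 0.9, 0.1]
opening: 0.054
t: 4.25
eef_pos: [510.0, -278.2, 264.3]
tcp_rot: [-0.499, 1.565, -0.603]
ft_force: [0.0, -0.6, -0.6]
opening: 0.009
```

```bash
python3 - <<'E'
from h import *
im=optics.read_camera('wrist'); cv2.imwrite('pics/w2.png',im[:,:,::-1]); 
im=optics.read_camera('scene'); crop(im,150,130,350,350,2.7,'pics/s2.png')
E
```

```text
(no output)
```

View pics/w2.png

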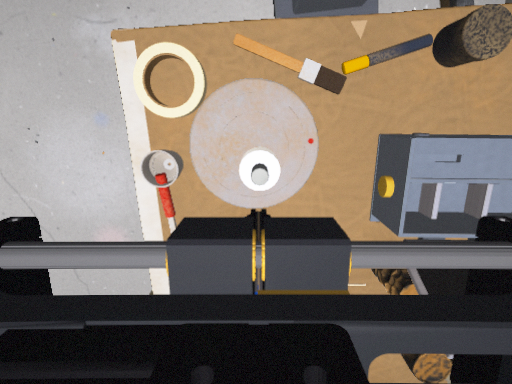

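View pics/s2.png

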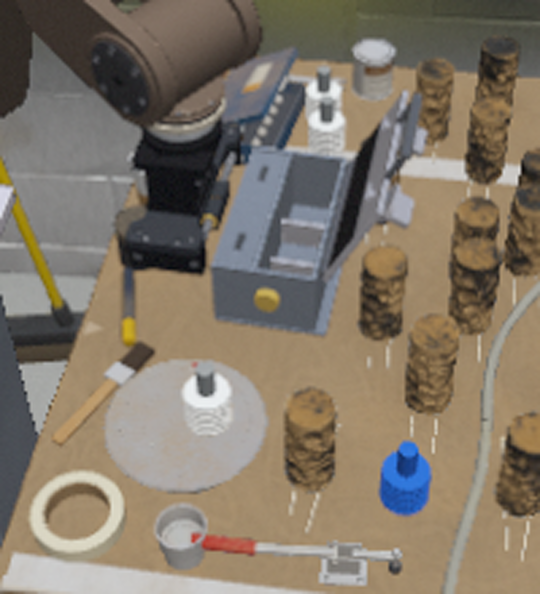

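```bash
python3 - <<'E'
from h import *
p=optics.camera_params('wrist');T=p['world_from_camera']
s=env.state(); print(s['eef_pos'],proj(p,s['eef_pos']), proj(p,s['eef_pos']+np.array([0,0,19])))
im=cv2.imread('pics/w2.png')[:,:,::-1]; crop(im,220,130,300,230,6,'pics/w2c.png')
q=optics.camera_params('scene'); print(proj(q,s['eef_pos']),proj(q,[509,-277,139]),proj(q,[509,-277,99]))
im=optics.read_camera('scene');cv2.imwrite('pics/s3.png',im[:,:,::-1])
E
```

```text
[ 508.95139663 -277.4660166   260.71328915] [259.93343452 210.57498343] [260.14495279 219.07452918]
[222.20988259 237.86879425] [224.85088233 265.83902184] [225.63772918 274.27651371]
```

View pics/w2c.png

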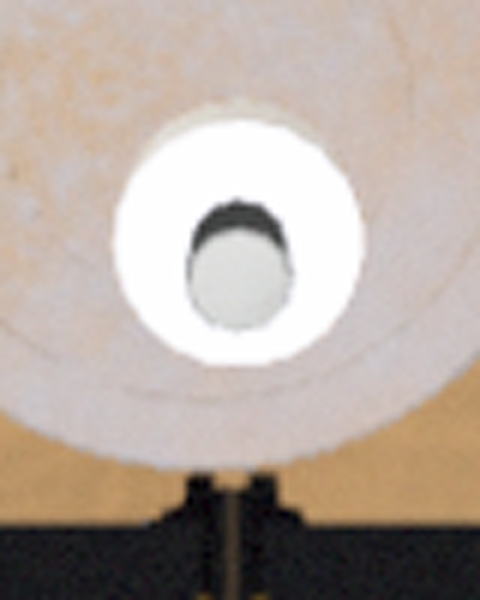

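View pics/s3.png

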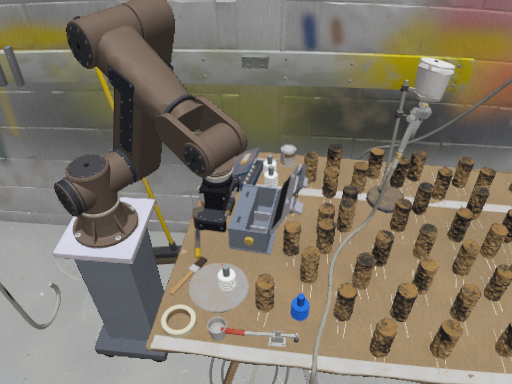

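```bash
python3 - <<'E'
from h import *
p=optics.camera_params('wrist');s=env.state(); e=s['eef_pos']; print(e)
for z in (139,99,49): print(proj(p,[e[0],e[1],z]))
print(at_z(p,260,176.3,139), at_z(p,(240/6+220),(243/6+130),99))
import copy
p1=copy.deepcopy(p); p1['world_from_camera'][:3,3]=[408.6,-274.121,464.724]
print(tri([(p1,263.9,207.1),(p,260,176.3)]))
print(s['opening'],s['t'])
E
```

```text
[ 508.7278163  -277.30317959  259.85665322]
[259.07549545 178.81645451]
[258.90695698 172.74014408]
[258.7402559  166.72961325]
[ 505.87852287 -275.92501481  139.        ] [ 505.9452526  -275.58490066   99.        ]
[ 501.09055734 -276.23321491  164.00291021]
0.0013352756321611378 4.4
```

```bash
python3 -m handwheel '[{"travel":[-2,1,-10],"roll":0},{"travel":[-2,1,-20],"roll":0},{"travel":[-2,1,-40],"roll":0},{"travel":[-2,1,-60],"roll":0},{"travel":[-2,1,-80],"roll":0},{"travel":[-2,1,-100],"roll":0}]' 0
python3 -m handwheel '[{"travel":[0,0,-20],"roll":0},{"travel":[0,0,-40],"roll":0},{"travel":[0,0,-50],"roll":0},{"travel":[0,0,-55],"roll":0},{"travel":[0,0,-55],"roll":0}]'
python3 - <<'E'
from h import *
im=optics.read_camera('wrist'); cv2.imwrite('pics/w4.png',im[:,:,::-1]); s=env.state()
p=optics.camera_params('wrist'); e=s['eef_pos'];print(e, proj(p,e),proj(p,e+[0,0,19]),proj(p,[506,-276,139]))
im=optics.read_camera('scene'); crop(im,150,130,350,350,2.7,'pics/s4.png')
E
```

```text
t: 5.0
eef_pos: [506.5, -276.1, 157.9]
tcp_rot: [2.584, 1.569, 2.479]
ft_force: [0.3, -0.0, 0.5]
opening: 0.453
t: 5.5
eef_pos: [506.8, -276.4, 104.6]
tcp_rot: [2.572, 1.57, 2.467]
ft_force: [-0.2, -0.6, -0.0]
opening: 0.496
[ 507.12850825 -276.59687542  105.25942234] [259.94411299 210.57987182] [260.16983164 219.05775658] [261.12784292 225.06816788]
```

View pics/w4.png

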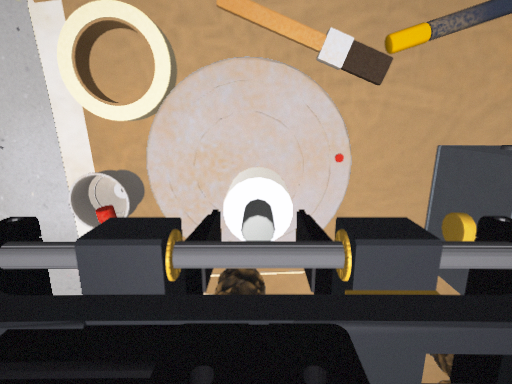

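View pics/s4.png

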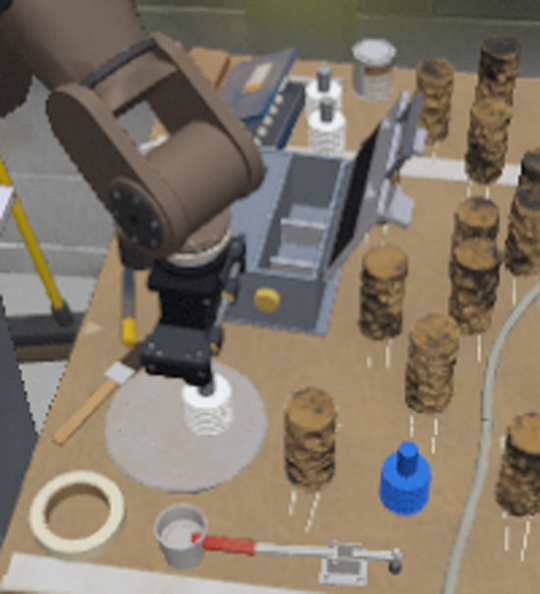

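```bash
for i in 1 2 3; do python3 -m handwheel '[{"travel":[0,0,0],"roll":0},{"travel":[0,0,0],"roll":0}]' 1 | egrep 'force|open'; done
```

```text
ft_force: [-0.5, 0.9, -0.2]
opening: 0.387
ft_force: [-0.6, 0.5, -0.1]
opening: 0.22
ft_force: [-0.2, 0.6, 0.7]
opening: 0.054
```

```bash
python3 - <<'E'
from h import *
im=optics.read_camera('wrist'); cv2.imwrite('pics/w5.png',im[:,:,::-1]); s=env.state(); print(s['opening'])
im=optics.read_camera('scene'); crop(im,190,220,290,320,7,'pics/s5.png')
E
```

```text
0.022550507399811008
```

View pics/w5.png

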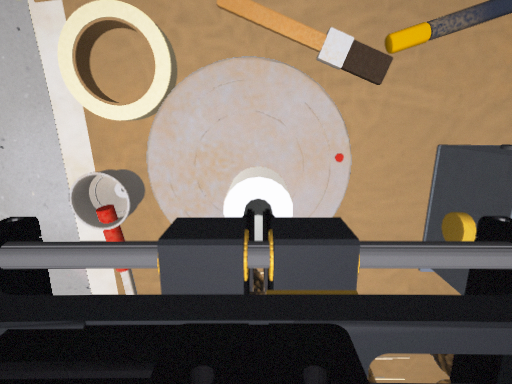

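View pics/s5.png

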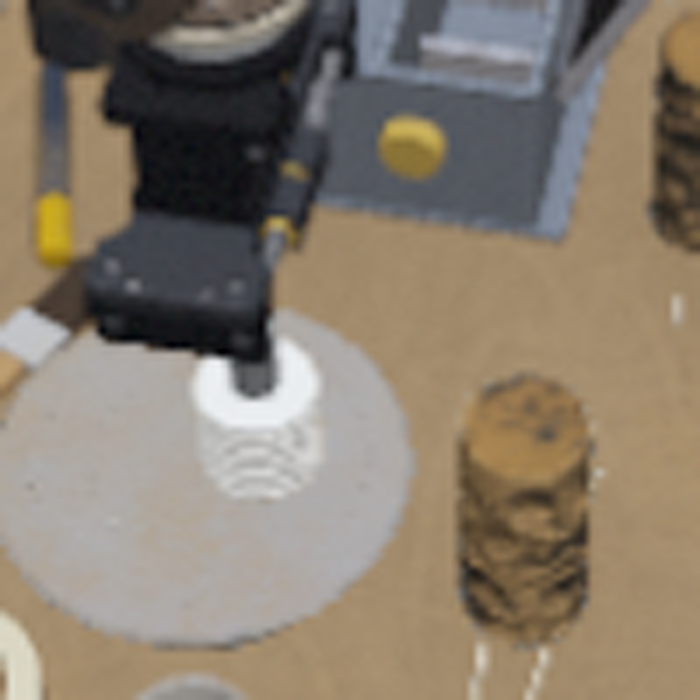

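```bash
python3 - <<'E'
from h import *
q=optics.camera_params('scene'); s=env.state(); e=s['eef_pos']; print(e)
c=lambda P: ((proj(q,P)-[190,220])*7).round(0)
for z in (0,19,78): print(z,c(e+[0,0,z]))
for z in (49,99,139): print(z,c([506,-276,z]), c([506,-276-28,z]))
im=optics.read_camera('scene'); crop(im,170,200,290,320,6,'pics/s6.png')
print(s['ft_force'],s['moment'],s['joints'])
E
```

```text
[ 507.07023372 -276.55130578  105.17668939]
0 [244. 370.]
19 [242. 342.]
78 [233. 251.]
49 [250. 448.] [241. 499.]
99 [243. 378.] [234. 429.]
139 [237. 319.] [228. 370.]
[-0.00925909  1.129463   -0.15157364] [ 0.05683157 -0.13171681 -0.01663624] [-6.13698464e-01  5.10358435e-01  1.75849596e+00  1.36151923e-04
  8.72743241e-01 -2.07967574e+00]
```

View pics/s6.png

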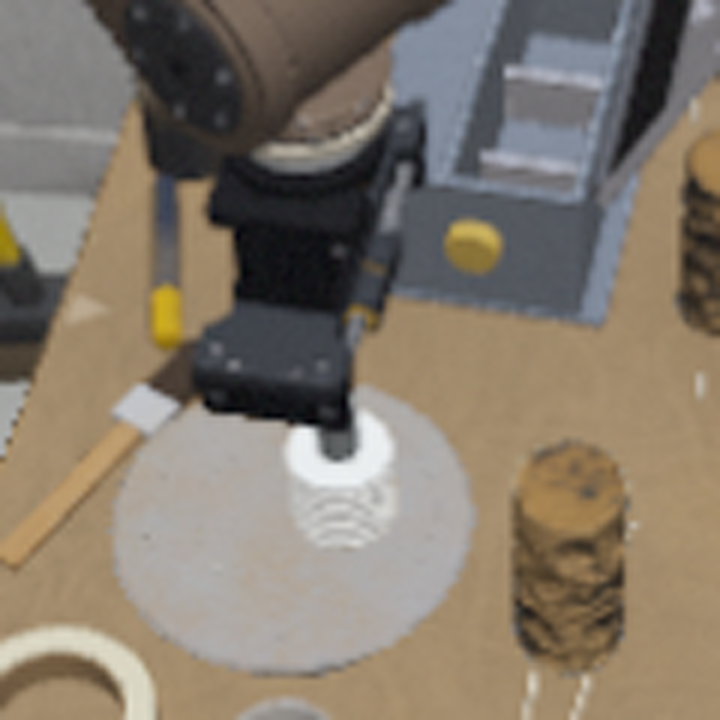

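```bash
python3 - <<'E'
from h import *
im=cv2.imread('pics/w4.png')[:,:,::-1]; crop(im,210,160,310,245,7,'pics/w4c.png')
im=cv2.imread('pics/w5.png')[:,:,::-1]; crop(im,210,160,310,245,7,'pics/w5c.png')
E
```

```text
(no output)
```

View pics/w4c.png

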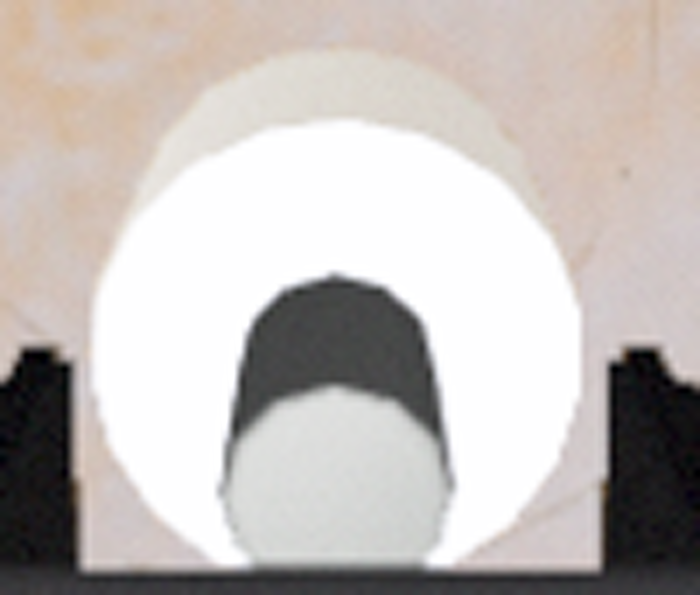

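View pics/w5c.png

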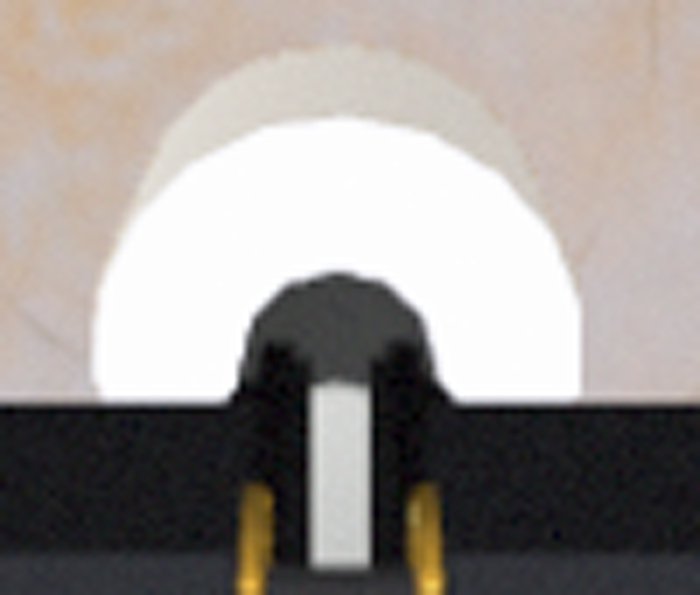

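```bash
python3 - <<'E'
from h import *
q=optics.camera_params('scene'); s=env.state(); e=s['eef_pos']
c=lambda P: ((proj(q,P)-[170,200])*6).round(0)
for dx in(-37,37):
  for dy in (-90,0,-17): print(dx,dy,c(e+[dx,dy,78]))
print('tip near',c(e+[-10,-14,0]),c(e+[10,-14,0]),c(e+[10,-14,40]))
p=optics.camera_params('wrist')
c=lambda P: ((proj(p,P)-[210,160])*7).round(0)
for dx in(-10,0,10):
  for z in (0,10,20,40): print(dx,z,c(e+[dx,-2,z]))
E
```

```text
-37 -90 [213. 478.]
-37 0 [245. 331.]
-37 -17 [239. 357.]
37 -90 [371. 489.]
37 0 [395. 340.]
37 -17 [391. 367.]
tip near [306. 458.] [345. 460.] [341. 409.]
-10 0 [321. 267.]
-10 10 [321. 293.]
-10 20 [320. 321.]
-10 40 [319. 388.]
0 0 [331. 356.]
0 10 [331. 386.]
0 20 [331. 419.]
0 40 [331. 496.]
10 0 [341. 443.]
10 10 [341. 477.]
10 20 [342. 514.]
10 40 [343. 601.]
```

```bash
python3 -m handwheel '[{"travel":[0,0,0],"roll":0},{"travel":[0,0,0],"roll":0},{"travel":[0,0,0],"roll":0},{"travel":[0,0,0],"roll":0},{"travel":[0,0,0],"roll":0},{"travel":[0,0,-3],"roll":0},{"travel":[0,0,-3],"roll":0}]' 0 | egrep 'eef|force|open'; for i in 1 2 3; do python3 -m handwheel '[{"travel":[0,0,-2],"roll":0},{"travel":[0,0,-2],"roll":0}]' | egrep 'eef|force|open'; done
```

```text
eef_pos: [506.9, -276.4, 101.7]
ft_force: [-0.9, -0.7, -0.4]
opening: 0.488
eef_pos: [507.0, -276.5, 99.9]
ft_force: [-1.1, 0.2, -0.4]
opening: 0.495
eef_pos: [506.9, -276.5, 97.9]
ft_force: [-0.3, -0.3, -0.2]
opening: 0.501
eef_pos: [507.0, -276.5, 95.9]
ft_force: [0.4, 0.5, 0.1]
opening: 0.5
```

```bash
for i in 1 2 3; do python3 -m handwheel '[{"travel":[0,0,-2],"roll":0},{"travel":[0,0,-4],"roll":0},{"travel":[0,0,-4],"roll":0}]' | egrep 'eef|force' | tr '\n' ' '; done
python3 - <<'E'
from h import *
im=optics.read_camera('scene'); crop(im,170,200,290,320,6,'pics/s7.png')
im=optics.read_camera('wrist'); cv2.imwrite('pics/w7.png',im[:,:,::-1])
E
```

```text
eef_pos: [506.9, -276.4, 91.8] ft_force: [0.5, -0.3, -0.1] eef_pos: [506.9, -276.5, 87.9] ft_force: [0.1, 0.3, -0.1] eef_pos: [506.9, -276.5, 83.9] ft_force: [0.4, 0.3, 0.1]
```

View pics/s7.png

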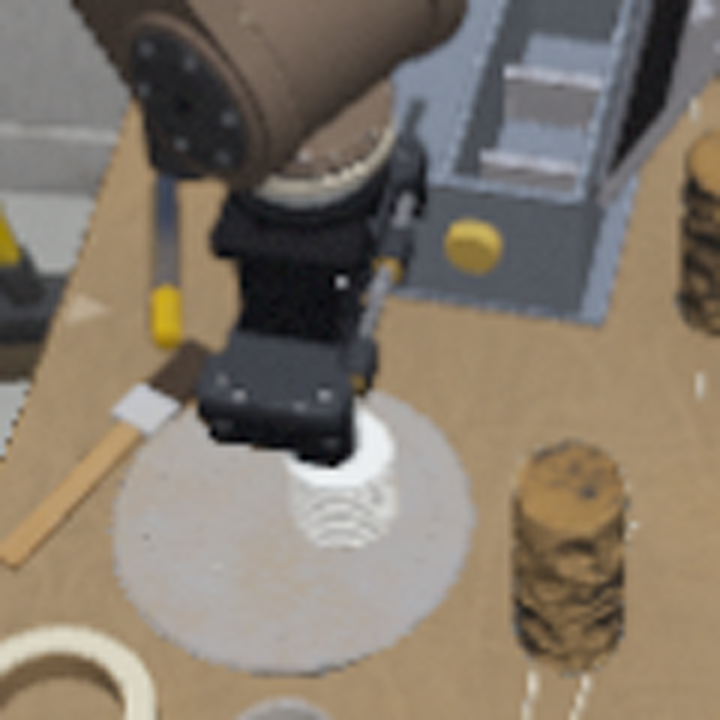

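View pics/w7.png

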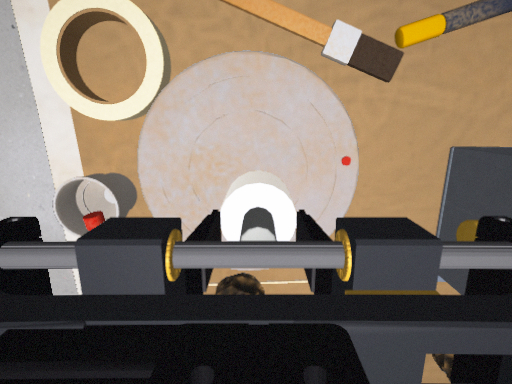

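```bash
python3 - <<'E'
from h import *
import copy
im=cv2.imread('pics/w7.png')[:,:,::-1]; crop(im,210,160,310,245,7,'pics/w7c.png')
p=optics.camera_params('wrist'); s=env.state(); off=p['world_from_camera'][:3,3]-s['eef_pos']; print(off, p['world_from_camera'][:3,:3].round(3))
def P(e):
    q=copy.deepcopy(p); q['world_from_camera'][:3,3]=np.array(e)+off; return q
t=optics.camera_params('top'); sc=optics.camera_params('scene')
W1=(P([474.,-279.5,260.1]),263.9,207.1); W2=(P([508.9,-277.4,260]),260,176.3); W4=(P([507,-276.5,105]),258.1,230.7)
c2=lambda u,v:(310+u/3.8,110+v/3.8); cs=lambda u,v:(150+u/2.7,130+v/2.7)
T=(t,*c2(221,322)); S=(sc,*cs(206,370))
for n,o in dict(w12=[W1,W2],w14=[W1,W4],w24=[W2,W4],ts=[T,S],tw4=[T,W4],sw4=[S,W4],sw2=[S,W2],all=[W1,W2,W4,T,S]).items(): print(n,tri(o).round(1))
print(proj(t,[507,-276,139]),proj(t,[507,-276,99]),T[1:])
E
```

```text
[-65.45347775   5.14533811 204.66206887] [[ 0.105 -0.967 -0.231]
 [ 0.994  0.103  0.022]
 [ 0.002 -0.232  0.973]]
w12 [ 501.6 -276.5  162.7]
w14 [ 506.5 -277.6  146.6]
w24 [ 502.7 -276.7  155.9]
ts [ 510.7 -275.5  131.2]
tw4 [ 509.6 -276.8  134.8]
sw4 [ 512.3 -277.9  133.9]
sw2 [ 510.2 -275.1  129.9]
all [ 510.3 -276.8  132.4]
[368.78439782 194.96339096] [365.69695161 196.81344135] (368.1578947368421, 194.73684210526318)
```

View pics/w7c.png

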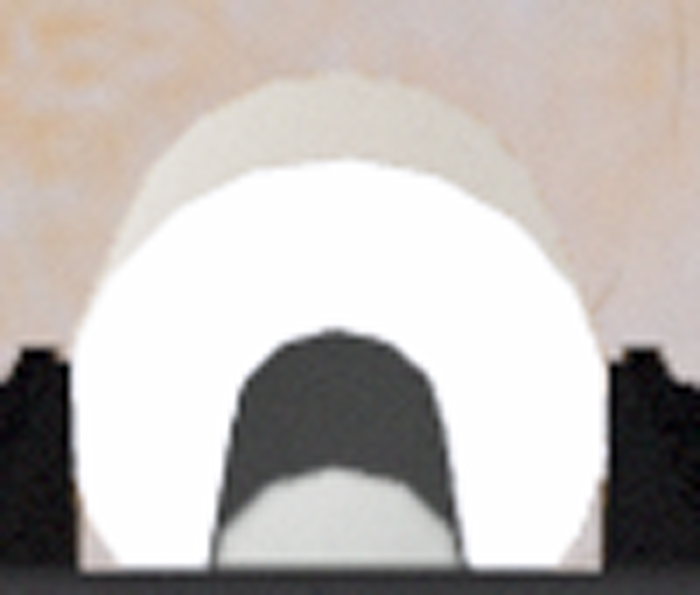

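```bash
for i in 1 2 3; do python3 -m handwheel '[{"travel":[0,0,0],"roll":0},{"travel":[0,0,0],"roll":0}]' 1 | egrep 'force|open'; done
```

```text
ft_force: [0.8, -0.0, -0.3]
opening: 0.387
ft_force: [0.4, 0.1, -0.3]
opening: 0.225
ft_force: [-0.3, -0.7, 0.6]
opening: 0.226
```

```bash
python3 -m handwheel '[{"travel":[0,0,0],"roll":0},{"travel":[0,0,10],"roll":0},{"travel":[0,0,30],"roll":0},{"travel":[0,0,60],"roll":0},{"travel":[0,0,90],"roll":0},{"travel":[0,0,120],"roll":0},{"travel":[0,0,150],"roll":0},{"travel":[0,0,150],"roll":0}]'
python3 - <<'E'
from h import *
im=optics.read_camera('scene'); crop(im,170,180,290,300,6,'pics/s8.png')
im=optics.read_camera('wrist'); cv2.imwrite('pics/w8.png',im[:,:,::-1])
q=optics.camera_params('scene'); s=env.state(); e=s['eef_pos']
c=lambda P: ((proj(q,P)-[170,180])*6).round(0)
print(e,[c(e+[0,0,z]) for z in (0,19,78)])
E
```

```text
t: 10.05
eef_pos: [508.1, -277.2, 238.5]
tcp_rot: [-0.493, 1.564, -0.598]
ft_force: [-0.2, -0.0, -2.2]
opening: 0.223
[ 506.85923856 -276.35905814  234.41965619] [array([313., 384.]), array([310., 356.]), array([302., 266.])]
```

View pics/s8.png

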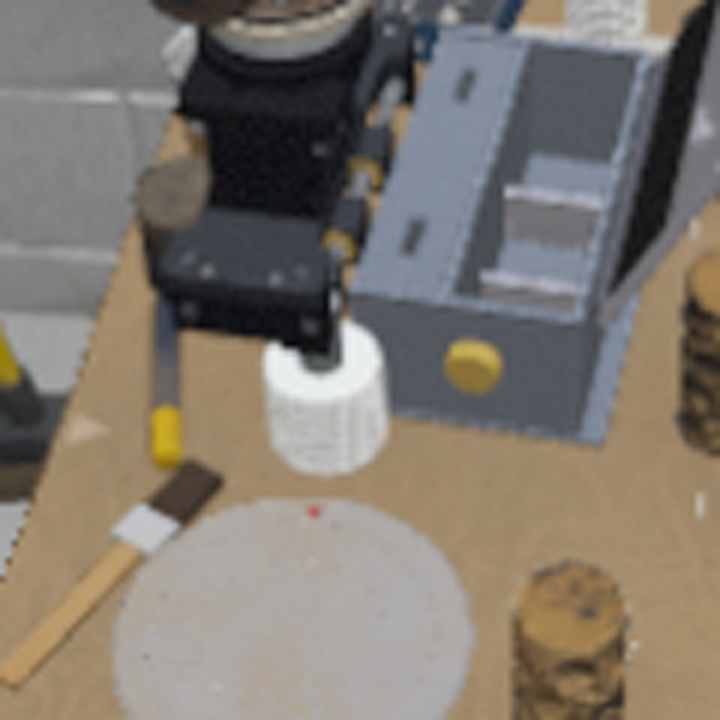

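View pics/w8.png

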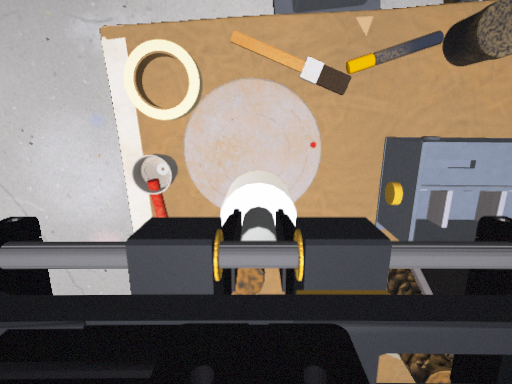

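```bash
python3 -m handwheel '[{"travel":[10,35,25],"roll":0},{"travel":[20,75,50],"roll":0},{"travel":[30,115,75],"roll":0},{"travel":[42,155,100],"roll":0},{"travel":[52,195,125],"roll":0},{"travel":[62,235,145],"roll":0},{"travel":[72,270,145],"roll":0},{"travel":[83,303,145],"roll":0}]'
python3 -m handwheel '[{"travel":[0,0,0],"roll":0},{"travel":[0,0,0],"roll":0},{"travel":[0,0,0],"roll":0}]'
python3 - <<'E'
from h import *
p=optics.camera_params('wrist');im=optics.read_camera('wrist'); cv2.imwrite('pics/w9.png',im[:,:,::-1]); print(env.state()['eef_pos'])
np.save('w9T.npy',p['world_from_camera'])
im=optics.read_camera('top'); cv2.imwrite('pics/top9.png',im[:,:,::-1])
E
```

```text
t: 10.95
eef_pos: [590.0, 28.3, 378.1]
tcp_rot: [3.1, 1.569, 2.996]
ft_force: [0.3, 0.2, -2.5]
opening: 0.227
t: 11.25
eef_pos: [589.8, 25.8, 378.2]
tcp_rot: [-3.011, 1.569, -3.116]
ft_force: [0.7, -0.3, -2.0]
opening: 0.223
[589.80533732  25.53499508 378.51534476]
```

View pics/w9.png

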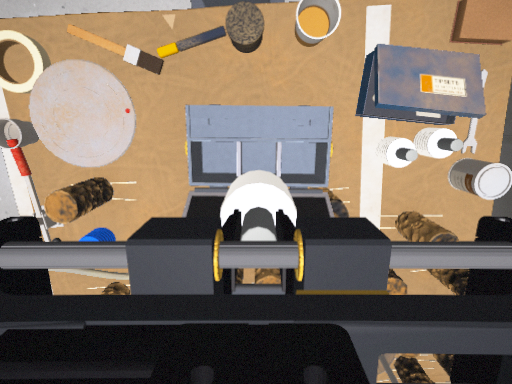

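View pics/top9.png

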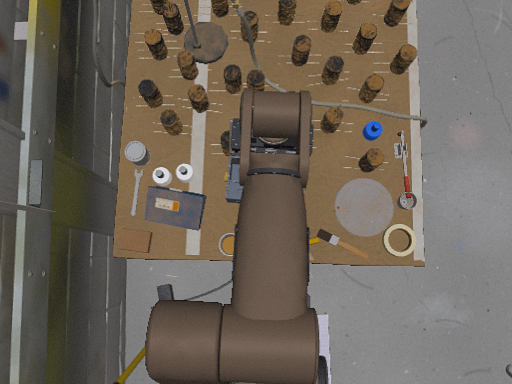

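```bash
python3 - <<'E'
from h import *
im=cv2.imread('pics/w9.png')[:,:,::-1]; crop(im,170,90,350,220,4.4,'pics/w9c.png')
E
```

```text
(no output)
```

View pics/w9c.png

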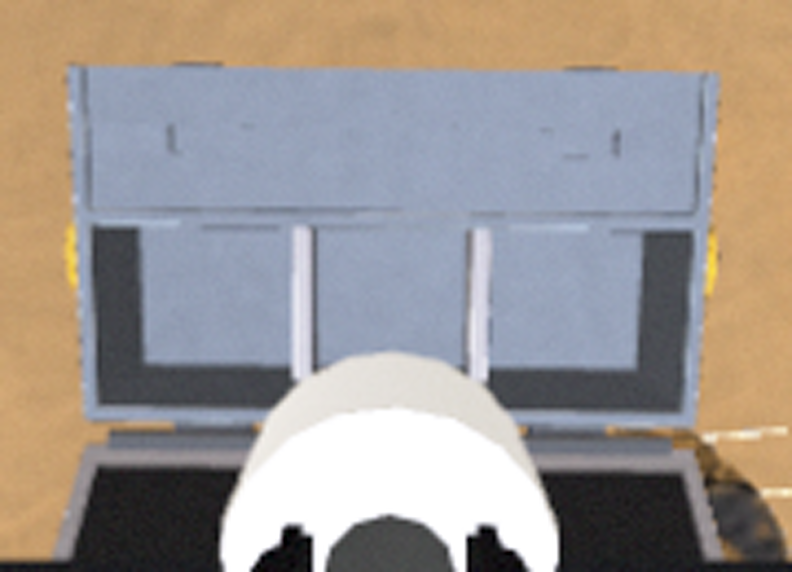

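```bash
python3 - <<'E'
from h import *
from scipy.optimize import least_squares
p=optics.camera_params('wrist'); p['world_from_camera']=np.load('w9T.npy')
c=lambda u,v:np.array([170+u/4.4,90+v/4.4])
obs=[((-35,-114,104),c(94,228)),((-35,114,104),c(693,232)),((35,-114,104),c(100,403)),((35,114,104),c(684,411)),((35,-114,6),c(145,364)),((35,114,6),c(637,368))]
obs2=[(-120,c(70,68)),(120,c(718,74))]; obs3=[(-120,c(87,418)),(120,c(690,425))]
def W(q,P):
    R=Ro.from_euler('z',q[2]).as_matrix(); return R@np.array(P,float)+[q[0],q[1],q[5]]
def f(q): return np.concatenate([proj(p,W(q,P))-o for P,o in obs]+[proj(p,W(q,(q[3],y,104)))-o for y,o in obs2]+[proj(p,W(q,(q[4],y,104)))-o for y,o in obs3])
for free in (0,1):
    r=least_squares(lambda q: np.append(f(q),[] if free else q[5]*10),[590,27,-.1,-99,49,0]); print(r.x.round(3),r.fun.round(1),r.cost)
q=r.x
E
```

```text
[ 5.92889e+02  2.61740e+01 -1.16000e-01 -9.18270e+01  3.98780e+01
 -8.00000e-03] [-0.8 -0.7  0.5 -0.2 -0.3  0.9 -0.2  0.3  0.1 -0.2 -0.6 -0.1 -0.7 -0.1
  0.9  0.2 -0.7  0.2  1.7 -0.1 -0.1] 3.7567419502904893
[ 5.93454e+02  2.61310e+01 -1.16000e-01 -9.26590e+01  4.01920e+01
 -4.17800e+00] [-0.2 -0.5 -0.1 -0.   0.3  0.7 -0.8  0.1  0.5 -0.3 -0.9 -0.2 -0.  -0.1
  0.3  0.1 -0.1  0.2  1.1 -0.1] 2.0695846902298776
```

```bash
python3 -m handwheel '[{"travel":[-3,-30,0],"roll":0},{"travel":[-7,-60,0],"roll":0},{"travel":[-7,-77,-30],"roll":0},{"travel":[-7,-77,-70],"roll":0},{"travel":[-7,-77,-110],"roll":0},{"travel":[-7,-77,-150],"roll":0},{"travel":[-7,-77,-190],"roll":0},{"travel":[-7,-77,-190],"roll":0}]'
python3 - <<'E'
from h import *
p=optics.camera_params('wrist');im=optics.read_camera('wrist'); cv2.imwrite('pics/w10.png',im[:,:,::-1]); e=env.state()['eef_pos'];print(e)
im=optics.read_camera('scene'); crop(im,200,150,320,270,5,'pics/s10.png')
for z in (96,104): print(at_z(p,258,230,z))
E
```

```text
t: 12.15
eef_pos: [580.5, -51.0, 184.8]
tcp_rot: [3.041, 1.562, 2.935]
ft_force: [-0.2, -0.5, -1.8]
opening: 0.226
[582.11730776 -51.16145607 188.07505782]
[629.91996953 -57.55167783  96.        ]
[626.83968739 -57.2399308  104.        ]
```

View pics/w10.png

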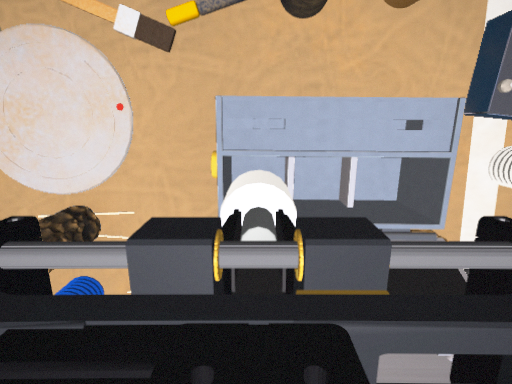

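View pics/s10.png

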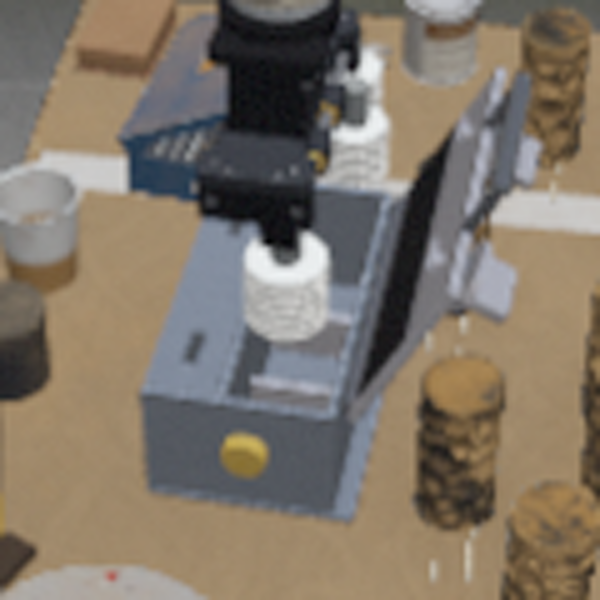

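```bash
python3 - <<'E'
from h import *
q=optics.camera_params('scene')
c=lambda P: ((proj(q,P)-[200,150])*5).round(0)
for x in (582,585,590): print(x,c([x,-51,153]),c([x,-51,203]),'bodycentre')
# chamber corners check in scene
R=Ro.from_euler('z',-.113).as_matrix()
for P in [(-35,-114,104),(35,-114,104),(35,114,104),(-35,114,104),(-92,-120,104),(-92,120,104)]: print(P,c(R@np.array(P,float)+[592.7,26.2,0]))
E
```

```text
582 [279. 310.] [279. 254.] bodycentre
585 [284. 310.] [283. 254.] bodycentre
590 [291. 311.] [291. 255.] bodycentre
(-35, -114, 104) [221. 393.]
(35, -114, 104) [324. 407.]
(35, 114, 104) [380. 191.]
(-35, 114, 104) [288. 180.]
(-92, -120, 104) [137. 388.]
(-92, 120, 104) [216. 166.]
```

```bash
python3 -m handwheel '[{"travel":[1,0,-20],"roll":0},{"travel":[1,0,-45],"roll":0},{"travel":[1,0,-70],"roll":0},{"travel":[1,0,-90],"roll":0},{"travel":[1,0,-110],"roll":0},{"travel":[1,0,-125],"roll":0},{"travel":[1,0,-130],"roll":0}]'
for i in 1 2 ; do python3 -m handwheel '[{"travel":[0,0,-3],"roll":0},{"travel":[0,0,-6],"roll":0},{"travel":[0,0,-6],"roll":0}]' | egrep 'eef|force' ; done
```

```text
t: 12.95
eef_pos: [585.1, -51.0, 60.2]
tcp_rot: [-0.055, 1.569, -0.161]
ft_force: [0.2, 0.1, -2.2]
opening: 0.222
eef_pos: [584.5, -50.7, 53.9]
ft_force: [1.0, -0.7, -1.5]
eef_pos: [583.9, -50.5, 46.9]
ft_force: [-0.2, 0.1, -2.1]
```

```bash
for i in 1 2 3 4; do python3 -m handwheel '[{"travel":[0,0,-2],"roll":0},{"travel":[0,0,-2],"roll":0}]' | egrep 'eef|force' |tr '\n' ' '; done
```

```text
eef_pos: [583.9, -50.5, 44.9] ft_force: [0.5, -0.5, -1.5] eef_pos: [583.9, -50.5, 42.9] ft_force: [0.9, -0.5, -2.7] eef_pos: [584.0, -50.5, 41.0] ft_force: [1.1, 0.0, -1.6] eef_pos: [584.4, -50.7, 40.8] ft_force: [-4.5, -0.0, 15.6]
```

```bash
python3 -m handwheel '[{"travel":[0,0,1],"roll":0},{"travel":[0,0,1],"roll":0},{"travel":[0,0,1],"roll":0},{"travel":[0,0,1],"roll":0}]' 0.1
python3 -m handwheel '[{"travel":[0,0,20],"roll":0},{"travel":[0,0,40],"roll":0},{"travel":[0,0,80],"roll":0},{"travel":[0,0,120],"roll":0},{"travel":[0,0,160],"roll":0},{"travel":[0,0,200],"roll":0},{"travel":[0,20,240],"roll":0},{"travel":[0,60,280],"roll":0}]'
python3 -m handwheel '[{"travel":[0,40,40],"roll":0},{"travel":[0,80,70],"roll":0},{"travel":[0,110,70],"roll":0},{"travel":[0,110,70],"roll":0}]' 0
python3 - <<'E'
from h import *
p=optics.camera_params('wrist');im=optics.read_camera('wrist'); cv2.imwrite('pics/w11.png',im[:,:,::-1]); e=env.state()['eef_pos'];print(e)
np.save('w11T.npy',p['world_from_camera'])
im=optics.read_camera('scene'); crop(im,200,130,320,250,5,'pics/s11.png')
E
```

```text
t: 14.75
eef_pos: [584.0, -50.5, 40.0]
tcp_rot: [2.566, 1.571, 2.461]
ft_force: [0.3, -0.2, -0.3]
opening: 0.444
t: 15.55
eef_pos: [584.0, 4.1, 317.5]
tcp_rot: [-0.218, 1.57, -0.325]
ft_force: [1.5, -0.7, -0.6]
opening: 0.447
t: 15.95
eef_pos: [583.9, 118.3, 386.6]
tcp_rot: [0.602, 1.569, 0.5]
ft_force: [-0.2, 0.0, -0.5]
opening: 0.5
[583.83931115 116.54828292 385.5754355 ]
```

View pics/w11.png

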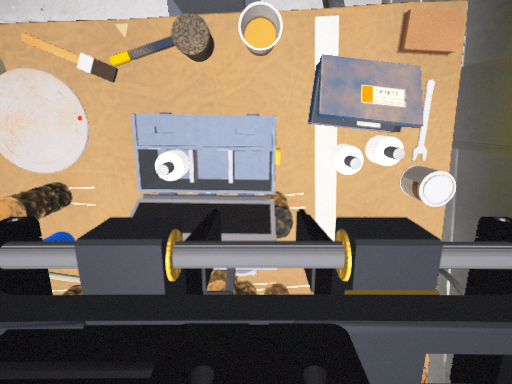

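View pics/s11.png

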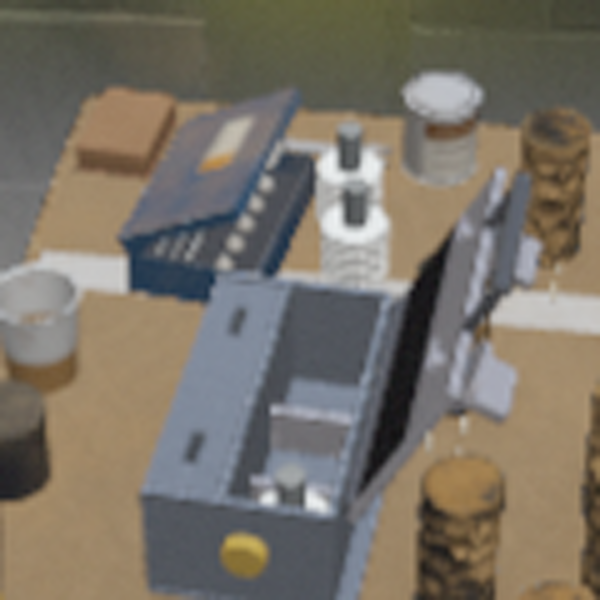

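```bash
python3 - <<'E'
from h import *
im=cv2.imread('pics/w11.png')[:,:,::-1]; crop(im,300,40,470,215,4,'pics/w11c.png')
crop(im,120,100,290,220,4.6,'pics/w11d.png')
E
```

```text
(no output)
```

View pics/w11c.png

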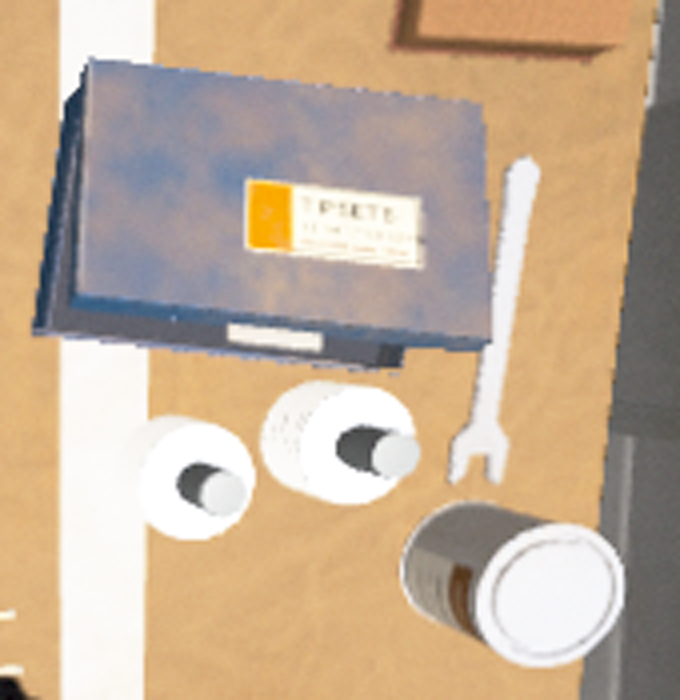

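View pics/w11d.png

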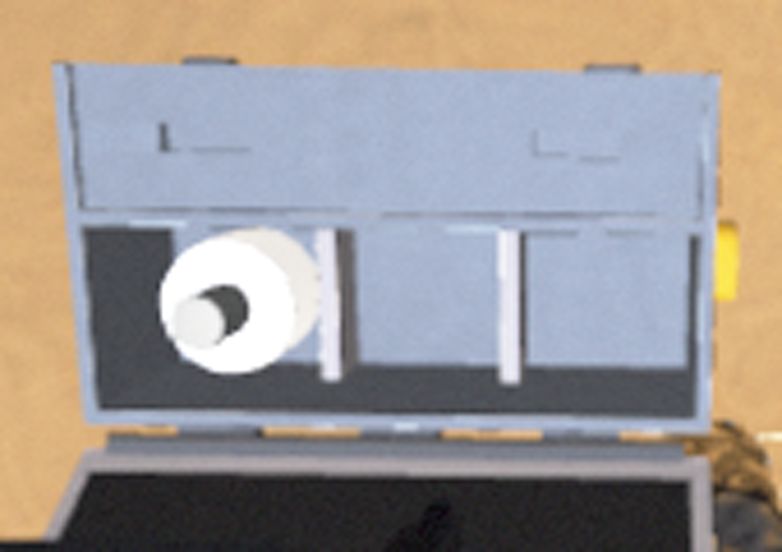

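```bash
python3 - <<'E'
from h import *
from scipy.optimize import least_squares
p=optics.camera_params('wrist'); p['world_from_camera']=np.load('w11T.npy')
a=lambda u,v:(300+u/4,40+v/4)
for n,uv,z in [('c3n',(222,490),90),('c3b',(196,479),50),('c1n',(396,453),90),('c1b',(358,443),50),('lidedgeR',(75,300),60),('lidL',(490,345),110),('boxcorner',(400,368),0),('tin',(560,595),77)]: print(n,at_z(p,*a(*uv),z).round(1))
c=lambda u,v:np.array([120+u/4.6,100+v/4.6])
for n,uv,z in [('c0n',(200,321),96),('c0b',(230,302),56)]: print(n,at_z(p,*c(*uv),z).round(1))
obs=[((-35,-114,104),c(84,228)),((-35,114,104),c(700,235)),((35,-114,104),c(97,408)),((35,114,104),c(697,415)),((35,114,6),c(686,367))]
obs2=[(-120,c(55,66)),(120,c(718,75))]
def W(q,P):
    R=Ro.from_euler('z',q[2]).as_matrix(); return R@np.array(P,float)+[q[0],q[1],0]
def f(q): return np.concatenate([proj(p,W(q,P))-o for P,o in obs]+[proj(p,W(q,(q[3],y,104)))-o for y,o in obs2])
r=least_squares(f,[590,27,-.1,-99]); print(r.x.round(3),r.fun.round(1),r.cost)
t=optics.camera_params('top'); s=optics.camera_params('scene')
print('lid free edge', tri([(t,110+137/3.6,100+312/3.6),(s,150+298/2.7,130+50/2.7)]),tri([(t,110+345/3.6,100+345/3.6),(s,150+262/2.7,130+113/2.7)]))
E
```

```text
c3n [608.  288.4  90. ]
c3b [608.7 289.4  50. ]
c1n [599.5 364.3  90. ]
c1b [599.4 365.8  50. ]
lidedgeR [520.3 234.2  60. ]
lidL [555.6 392.3 110. ]
boxcorner [571. 409.   0.]
tin [675.4 446.5  77. ]
c0n [585.5 -49.1  96. ]
c0b [584.4 -49.4  56. ]
[ 5.92788e+02  2.63390e+01 -1.14000e-01 -9.17650e+01] [-0.4 -0.5  0.2 -0.3  0.2  0.6 -0.1  0.5  0.  -0.3 -0.8 -0.   0.8  0.1] 1.2878857368924497
lid free edge [558.18330469 396.45100379  98.33223161] [521.98146501 215.84068478 111.98441653]
```

```bash
python3 -m handwheel '[{"travel":[6,40,-20],"roll":0},{"travel":[12,80,-40],"roll":0},{"travel":[18,120,-60],"roll":0},{"travel":[22,150,-90],"roll":0},{"travel":[24,172,-125],"roll":0},{"travel":[24,172,-165],"roll":0},{"travel":[24,172,-205],"roll":0},{"travel":[24,172,-240],"roll":0}]' 0
python3 -m handwheel '[{"travel":[0,0,0],"roll":0},{"travel":[0,0,0],"roll":0}]' 0
python3 - <<'E'
from h import *
p=optics.camera_params('wrist');im=optics.read_camera('wrist'); crop(im,200,140,320,240,6,'pics/w12.png'); e=env.state()['eef_pos'];print(e)
np.save('w12T.npy',p['world_from_camera'])
E
```

```text
t: 16.85
eef_pos: [607.7, 285.4, 142.8]
tcp_rot: [-2.638, 1.569, -2.744]
ft_force: [0.7, 0.2, 0.2]
opening: 0.502
t: 17.05
eef_pos: [608.6, 285.9, 145.9]
tcp_rot: [-2.658, 1.57, -2.764]
ft_force: [1.5, 0.6, 0.9]
opening: 0.499
[609.05529898 286.34504056 147.14557525]
```

View pics/w12.png

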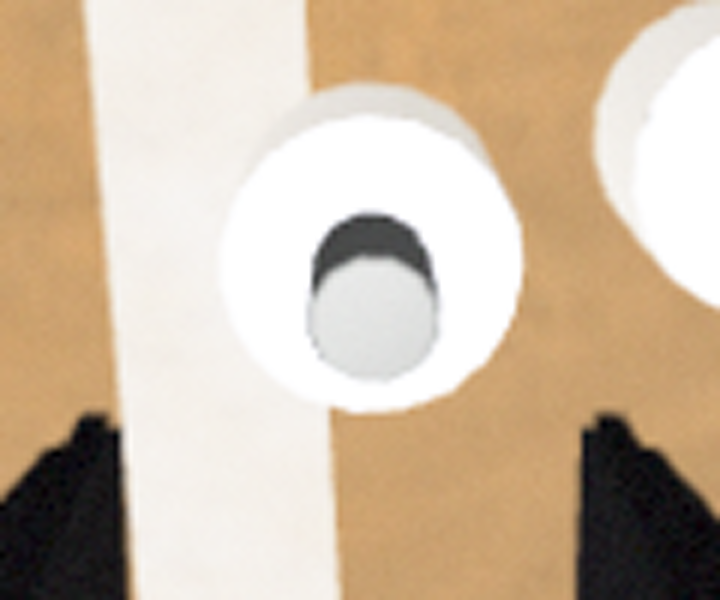

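```bash
python3 - <<'E'
from h import *
p=optics.camera_params('wrist'); print(at_z(p,262.2,193,90), at_z(p,200+371/6,140+263/6,50),env.state()['eef_pos'])
E
python3 -m handwheel '[{"travel":[-1,2,-20],"roll":0},{"travel":[-1,2,-50],"roll":0},{"travel":[-1,2,-80],"roll":0},{"travel":[-1,2,-100],"roll":0},{"travel":[-1,2,-109],"roll":0},{"travel":[-1,2,-112],"roll":0},{"travel":[-1,2,-112],"roll":0}]' 0
for i in 1 2 3; do python3 -m handwheel '[{"travel":[0,0,0],"roll":0},{"travel":[0,0,0],"roll":0}]' 1 | egrep 'force|open|eef'; done
```

```text
[610.35134602 288.8417102   90.        ] [610.36291563 289.10526639  50.        ] [609.05529898 286.34504056 147.14557525]
t: 17.8
eef_pos: [607.9, 289.0, 34.9]
tcp_rot: [0.481, 1.569, 0.376]
ft_force: [0.3, -0.7, 1.3]
opening: 0.503
eef_pos: [607.6, 289.0, 34.7]
ft_force: [1.0, -0.0, 0.8]
opening: 0.388
eef_pos: [607.2, 288.9, 33.9]
ft_force: [-0.2, -0.5, -1.9]
opening: 0.225
eef_pos: [607.2, 289.0, 33.8]
ft_force: [-1.1, 0.8, 3.3]
opening: 0.226
```

```bash
python3 -m handwheel '[{"travel":[0,0,20],"roll":0},{"travel":[0,0,60],"roll":0},{"travel":[0,0,100],"roll":0},{"travel":[0,0,140],"roll":0},{"travel":[-2,-30,160],"roll":0},{"travel":[-4,-70,160],"roll":0},{"travel":[-7,-110,160],"roll":0},{"travel":[-10,-150,160],"roll":0}]' 
python3 -m handwheel '[{"travel":[-2,-40,0],"roll":0},{"travel":[-4,-75,0],"roll":0},{"travel":[-6,-100,0],"roll":0},{"travel":[-6,-113,0],"roll":0},{"travel":[-6,-113,0],"roll":0},{"travel":[-6,-113,0],"roll":0}]' 
python3 - <<'E'
from h import *
p=optics.camera_params('wrist');im=optics.read_camera('wrist'); cv2.imwrite('pics/w13.png',im[:,:,::-1]); e=env.state()['eef_pos'];print(e)
E
```

```text
t: 19.2
eef_pos: [596.4, 137.4, 193.3]
tcp_rot: [-2.871, 1.57, -2.975]
ft_force: [1.0, -0.1, -1.8]
opening: 0.222
t: 19.8
eef_pos: [591.1, 26.5, 193.4]
tcp_rot: [2.195, 1.57, 2.09]
ft_force: [0.1, 0.9, -2.0]
opening: 0.226
[591.09740546  26.90351682 193.36085402]
```

View pics/w13.png

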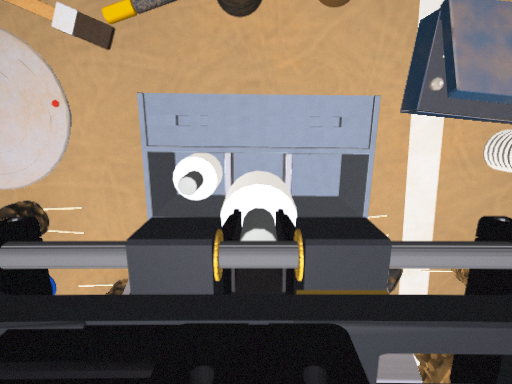

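```bash
python3 -m handwheel '[{"travel":[0,0,-20],"roll":0},{"travel":[0,0,-50],"roll":0},{"travel":[0,0,-80],"roll":0},{"travel":[0,0,-105],"roll":0},{"travel":[0,0,-125],"roll":0},{"travel":[0,0,-140],"roll":0},{"travel":[0,0,-146],"roll":0},{"travel":[0,0,-146],"roll":0}]' 
for i in 1 2 3 4; do python3 -m handwheel '[{"travel":[0,0,-2],"roll":0},{"travel":[0,0,-2],"roll":0}]' | egrep 'eef|force' |tr '\n' ' '; done
```

```text
t: 20.65
eef_pos: [590.8, 26.8, 46.9]
tcp_rot: [3.046, 1.57, 2.942]
ft_force: [-0.1, 0.1, -1.5]
opening: 0.225
eef_pos: [591.4, 26.0, 46.1] ft_force: [0.5, -0.3, -1.7] eef_pos: [591.1, 25.8, 43.7] ft_force: [-0.8, 0.0, -1.5] eef_pos: [590.9, 25.7, 41.4] ft_force: [0.2, 0.1, -1.8] eef_pos: [591.3, 25.8, 39.8] ft_force: [-1.2, 0.7, 3.0]
```

Contact with the floor; release, rise and look for the last one.

```bash
python3 -m handwheel '[{"travel":[0,0,0],"roll":0},{"travel":[0,0,0],"roll":0},{"travel":[0,0,0],"roll":0},{"travel":[0,0,0],"roll":0}]' 0.1
python3 -m handwheel '[{"travel":[0,0,20],"roll":0},{"travel":[0,0,50],"roll":0},{"travel":[0,0,90],"roll":0},{"travel":[0,0,130],"roll":0},{"travel":[0,0,180],"roll":0},{"travel":[0,40,210],"roll":0},{"travel":[0,80,240],"roll":0},{"travel":[0,120,270],"roll":0}]'
python3 -m handwheel '[{"travel":[0,40,20],"roll":0},{"travel":[0,80,40],"roll":0},{"travel":[0,100,60],"roll":0},{"travel":[0,100,60],"roll":0},{"travel":[0,100,60],"roll":0}]' 0
python3 - <<'E'
from h import *
p=optics.camera_params('wrist');im=optics.read_camera('wrist'); cv2.imwrite('pics/w14.png',im[:,:,::-1]); e=env.state()['eef_pos'];print(e)
np.save('w14T.npy',p['world_from_camera'])
E
```

```text
t: 21.85
eef_pos: [591.0, 25.8, 39.5]
tcp_rot: [2.262, 1.571, 2.157]
ft_force: [-0.4, -0.2, 0.7]
opening: 0.443
t: 22.65
eef_pos: [590.7, 146.9, 311.1]
tcp_rot: [0.406, 1.57, 0.3]
ft_force: [0.3, -0.8, 0.1]
opening: 0.454
t: 23.15
eef_pos: [590.9, 245.7, 369.0]
tcp_rot: [-2.261, 1.57, -2.366]
ft_force: [1.1, -0.5, -0.9]
opening: 0.503
[590.84267504 245.07138649 368.46649407]
```

View pics/w14.png

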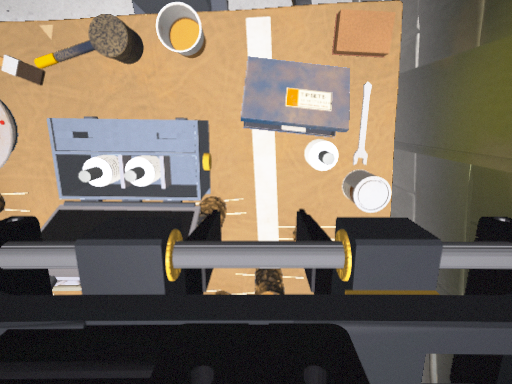

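```bash
python3 - <<'E'
from h import *
im=cv2.imread('pics/w14.png')[:,:,::-1]; crop(im,280,120,380,200,7,'pics/w14c.png')
p=optics.camera_params('wrist'); print(at_z(p,329,160,90))
E
```

```text
[602.39541196 363.93311521  90.        ]
```

View pics/w14c.png

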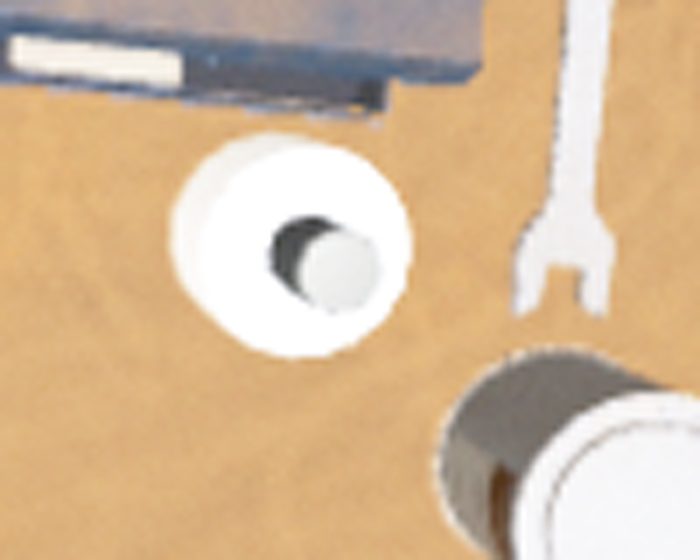

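```bash
python3 -m handwheel '[{"travel":[3,35,-30],"roll":0},{"travel":[6,70,-60],"roll":0},{"travel":[9,105,-90],"roll":0},{"travel":[9,118,-130],"roll":0},{"travel":[9,118,-170],"roll":0},{"travel":[9,118,-210],"roll":0},{"travel":[9,118,-222],"roll":0},{"travel":[9,118,-222],"roll":0}]' 0
python3 - <<'E'
from h import *
p=optics.camera_params('wrist');im=optics.read_camera('wrist'); crop(im,200,140,320,240,6,'pics/w15.png'); e=env.state()['eef_pos'];print(e)
np.save('w15T.npy',p['world_from_camera'])
E
```

```text
t: 24.0
eef_pos: [599.7, 362.4, 145.7]
tcp_rot: [-2.587, 1.567, -2.693]
ft_force: [0.7, 0.3, 0.4]
opening: 0.498
[600.57903341 363.01436504 147.95919457]
```

View pics/w15.png

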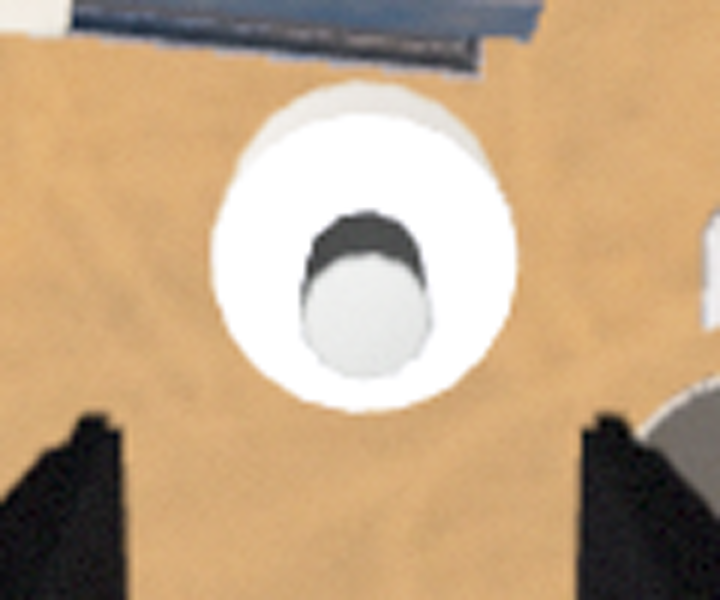

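```bash
python3 -m handwheel '[{"travel":[0,1,-20],"roll":0},{"travel":[0,1,-50],"roll":0},{"travel":[0,1,-80],"roll":0},{"travel":[0,1,-100],"roll":0},{"travel":[0,1,-109],"roll":0},{"travel":[0,1,-112],"roll":0},{"travel":[0,1,-112],"roll":0}]' 0
for i in 1 2 3; do python3 -m handwheel '[{"travel":[0,0,0],"roll":0},{"travel":[0,0,0],"roll":0}]' 1 | egrep 'force|open|eef'; done
python3 -m handwheel '[{"travel":[0,0,20],"roll":0},{"travel":[0,0,60],"roll":0},{"travel":[0,0,100],"roll":0},{"travel":[0,0,140],"roll":0},{"travel":[0,-30,160],"roll":0},{"travel":[0,-70,160],"roll":0},{"travel":[0,-110,160],"roll":0},{"travel":[0,-150,160],"roll":0}]'
```

```text
t: 24.75
eef_pos: [600.9, 365.0, 37.0]
tcp_rot: [0.578, 1.569, 0.473]
ft_force: [0.1, -0.3, 0.3]
opening: 0.502
eef_pos: [600.6, 365.1, 36.8]
ft_force: [-0.3, -0.0, 0.5]
opening: 0.388
eef_pos: [600.2, 364.9, 35.9]
ft_force: [-1.1, 0.0, 2.3]
opening: 0.224
eef_pos: [600.2, 364.8, 35.9]
ft_force: [-0.5, -0.5, 3.5]
opening: 0.221
t: 26.15
eef_pos: [599.6, 213.5, 195.3]
tcp_rot: [3.093, 1.57, 2.988]
ft_force: [0.6, -0.4, -1.7]
opening: 0.227
```

```bash
python3 -m handwheel '[{"travel":[1,-40,0],"roll":0},{"travel":[1,-80,0],"roll":0},{"travel":[1,-110,0],"roll":0},{"travel":[1,-110,0],"roll":0},{"travel":[1,-110,0],"roll":0}]' 
python3 - <<'E'
from h import *
p=optics.camera_params('wrist');im=optics.read_camera('wrist'); cv2.imwrite('pics/w16.png',im[:,:,::-1]); e=env.state()['eef_pos'];print(e)
E
```

```text
t: 26.65
eef_pos: [601.0, 104.5, 195.4]
tcp_rot: [2.57, 1.57, 2.464]
ft_force: [-0.2, 0.2, -2.1]
opening: 0.224
[600.9796925  105.20865729 195.32571379]
```

View pics/w16.png

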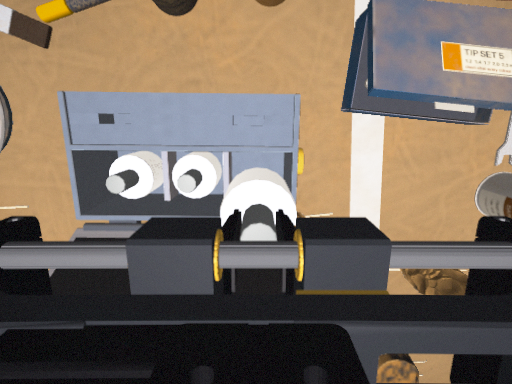

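```bash
python3 -m handwheel '[{"travel":[0,0,-20],"roll":0},{"travel":[0,0,-50],"roll":0},{"travel":[0,0,-80],"roll":0},{"travel":[0,0,-105],"roll":0},{"travel":[0,0,-125],"roll":0},{"travel":[0,0,-140],"roll":0},{"travel":[0,0,-147],"roll":0},{"travel":[0,0,-147],"roll":0}]' 
for i in 1 2 3 4; do python3 -m handwheel '[{"travel":[0,0,-2],"roll":0},{"travel":[0,0,-2],"roll":0}]' | egrep 'eef|force' |tr '\n' ' '; done
```

```text
t: 27.5
eef_pos: [600.6, 105.7, 47.7]
tcp_rot: [-3.072, 1.569, 3.107]
ft_force: [0.2, -0.1, -1.2]
opening: 0.222
eef_pos: [601.4, 105.1, 47.1] ft_force: [-0.2, 0.1, -1.6] eef_pos: [601.1, 104.8, 44.8] ft_force: [-0.3, -0.1, -1.3] eef_pos: [601.0, 104.7, 42.4] ft_force: [-0.0, 0.4, -0.9] eef_pos: [601.4, 104.7, 41.8] ft_force: [-3.4, -1.4, 10.9]
```

```bash
python3 -m handwheel '[{"travel":[0,0,1],"roll":0},{"travel":[0,0,1],"roll":0},{"travel":[0,0,1],"roll":0},{"travel":[0,0,1],"roll":0}]' 0.1
python3 -m handwheel '[{"travel":[0,0,20],"roll":0},{"travel":[0,0,50],"roll":0},{"travel":[0,0,90],"roll":0},{"travel":[0,0,140],"roll":0},{"travel":[0,0,190],"roll":0},{"travel":[0,0,240],"roll":0},{"travel":[-10,-20,280],"roll":0},{"travel":[-25,-40,320],"roll":-8}]'
python3 - <<'E'
from h import *
from scipy.optimize import least_squares
t=optics.camera_params('top'); s=optics.camera_params('scene')
def H(th,P,C=(592.8,26.3,-.114)):
    # P: distance from hinge, lateral y, normal offset
    d,y,n=P; v=np.array([49-d*np.cos(th)+n*np.sin(th),y,104+d*np.sin(th)+n*np.cos(th)])
    return Ro.from_euler('z',C[2]).as_matrix()@v+[C[0],C[1],0]
for th in (1.9,1.95,2.0,2.05,2.1):
    print(th,H(th,(184,0,4)).round(1),[((proj(t,H(th,(184,y,4)))-[110,100])*3.6).round(0) for y in (55,-55)],[((proj(t,H(th,(142,y,0)))-[110,100])*3.6).round(0) for y in (120,-120)],[((proj(s,H(th,(142,y,4)))-[150,130])*2.7).round(0) for y in (120,-120)])
E
```

```text
t: 28.7
eef_pos: [601.0, 104.8, 41.4]
tcp_rot: [2.85, 1.571, 2.745]
ft_force: [-0.3, -0.1, 0.1]
opening: 0.443
t: 29.5
eef_pos: [575.8, 64.6, 363.1]
tcp_rot: [0.349, 1.571, 0.104]
ft_force: [1.0, -1.1, -0.4]
opening: 0.448
1.9 [704.3  13.5 276.8] [array([512.,  66.]), array([655.,  79.])] [array([429.,  95.]), array([731., 121.])] [array([392.,  82.]), array([364., 204.])]
1.95 [712.8  12.6 273.4] [array([513.,  57.]), array([655.,  69.])] [array([430.,  88.]), array([731., 114.])] [array([397.,  84.]), array([369., 206.])]
2.0 [721.2  11.6 269.6] [array([514.,  48.]), array([655.,  60.])] [array([431.,  81.]), array([731., 107.])] [array([401.,  87.]), array([375., 209.])]
2.05 [729.3  10.7 265.4] [array([515.,  40.]), array([656.,  52.])] [array([432.,  74.]), array([731., 100.])] [array([406.,  89.]), array([380., 212.])]
2.1 [737.2   9.8 260.8] [array([516.,  32.]), array([656.,  44.])] [array([433.,  68.]), array([731.,  94.])] [array([411.,  92.]), array([385., 215.])]
```

```bash
python3 -m handwheel '[{"travel":[10,-5,10],"roll":-8.5},{"travel":[20,-10,20],"roll":-17},{"travel":[40,-15,20],"roll":-25.5},{"travel":[60,-20,20],"roll":-34},{"travel":[80,-25,20],"roll":-42.5},{"travel":[90,-30,20],"roll":-51},{"travel":[100,-35,20],"roll":-59.5},{"travel":[100,-40,20],"roll":-68}]' 0
python3 -m handwheel '[{"travel":[0,0,0],"roll":-8},{"travel":[0,-10,0],"roll":-14.3},{"travel":[0,-14,0],"roll":-14.3},{"travel":[0,-14,0],"roll":-14.3}]' 0
python3 - <<'E'
from h import *
p=optics.camera_params('wrist');im=optics.read_camera('wrist'); cv2.imwrite('pics/w17.png',im[:,:,::-1]); s=env.state();e=s['eef_pos']
R=Ro.from_euler('xyz',s['tcp_rot']).as_matrix(); print(e,s['joints'].round(2), np.degrees(np.arctan2(R[1,1],R[0,1])))
np.save('w17T.npy',p['world_from_camera'])
im=optics.read_camera('scene'); cv2.imwrite('pics/s17.png',im[:,:,::-1]); crop(im,200,100,340,240,5,'pics/s17c.png')
def H(th,P,C=(592.8,26.3,-.114)):
    d,y,n=P; v=np.array([49-d*np.cos(th)+n*np.sin(th),y,104+d*np.sin(th)+n*np.cos(th)])
    return Ro.from_euler('z',C[2]).as_matrix()@v+[C[0],C[1],0]
for th in (1.95,2.0,2.05,2.1): print(th,[proj(p,H(th,(184,y,4))).round(0) for y in (55,-55)])
E
```

```text
t: 30.3
eef_pos: [676.9, 24.5, 380.4]
tcp_rot: [-1.773, 1.57, 3.073]
ft_force: [1.6, -0.4, -0.1]
opening: 0.501
t: 30.7
eef_pos: [676.0, 10.4, 381.3]
tcp_rot: [-1.35, 1.571, -3.028]
ft_force: [-0.0, 0.4, -0.4]
opening: 0.5
[676.05349595  10.70514326 381.39853931] [-0.08  0.46  1.09  0.    1.59  0.03] -6.158109945424004
1.95 [array([293., 123.]), array([290., 221.])]
2.0 [array([301., 123.]), array([297., 220.])]
2.05 [array([308., 123.]), array([303., 219.])]
2.1 [array([314., 123.]), array([309., 217.])]
```

View pics/w17.png

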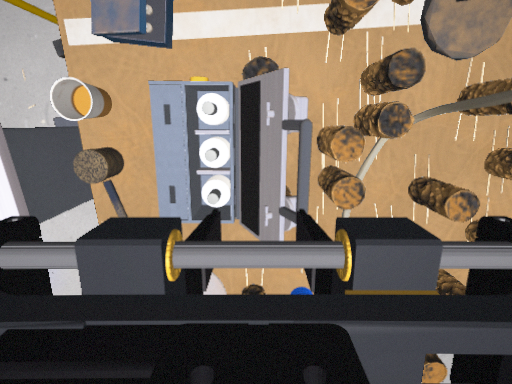

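View pics/s17c.png

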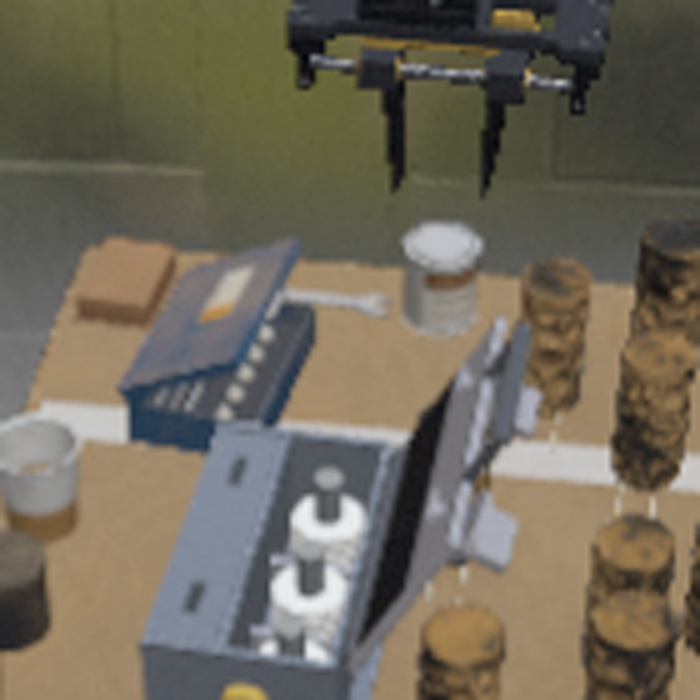

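```bash
python3 - <<'E'
from h import *
q=optics.camera_params('scene'); e=env.state()['eef_pos']
for d in (0,20,35,50): print(d,((proj(q,e+[0,0,d])-[200,100])*5).round(0), ((proj(q,e+[-24,0,d])-[200,100])*5).round(0))
E
```

```text
0 [437. 229.] [398. 227.]
20 [438. 201.] [399. 200.]
35 [439. 181.] [399. 179.]
50 [440. 159.] [400. 158.]
```

```bash
python3 -m handwheel '[{"travel":[25,0,0],"roll":0},{"travel":[49,0,-20],"roll":0},{"travel":[49,0,-50],"roll":0},{"travel":[49,0,-80],"roll":0},{"travel":[49,0,-108],"roll":0},{"travel":[49,0,-108],"roll":0},{"travel":[49,0,-108],"roll":0}]' 0
python3 - <<'E'
from h import *
p=optics.camera_params('wrist');im=optics.read_camera('wrist'); cv2.imwrite('pics/w18.png',im[:,:,::-1]); s=env.state();print(s['eef_pos'])
im=optics.read_camera('scene'); crop(im,220,120,340,240,6,'pics/s18.png')
E
```

```text
t: 31.5
eef_pos: [725.3, 11.0, 274.4]
tcp_rot: [1.776, 1.57, 0.096]
ft_force: [0.0, 0.4, 1.4]
opening: 0.496
[725.59294608  10.99081755 275.29335389]
```

View pics/w18.png

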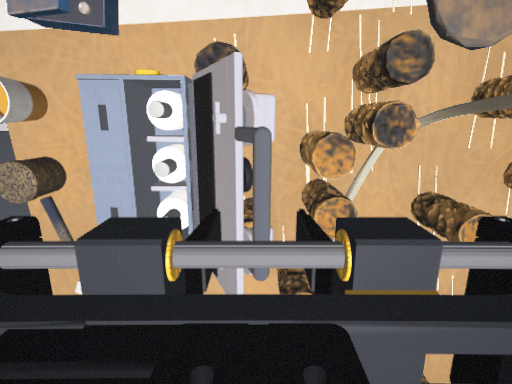

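View pics/s18.png

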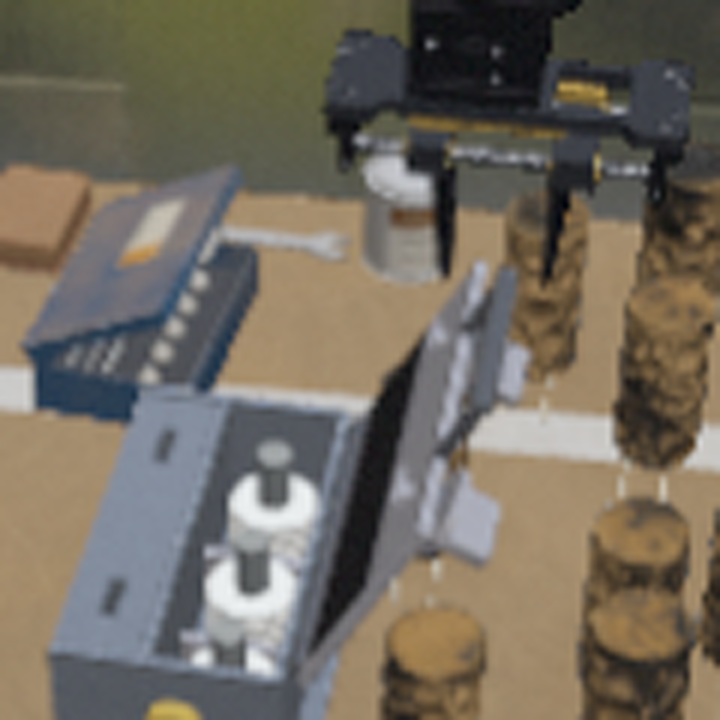

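```bash
python3 -m handwheel '[{"travel":[0,0,-20],"roll":0},{"travel":[0,0,-40],"roll":0},{"travel":[0,0,-52],"roll":0},{"travel":[1,0,-58],"roll":0},{"travel":[1,0,-58],"roll":0},{"travel":[1,0,-58],"roll":0}]' 0
for i in 1 2 3 4; do python3 -m handwheel '[{"travel":[0,0,0],"roll":0},{"travel":[0,0,0],"roll":0}]' 1 | egrep 'force|open|eef'; done
```

```text
t: 32.2
eef_pos: [726.5, 10.8, 216.6]
tcp_rot: [1.598, 1.569, -0.083]
ft_force: [-0.7, 0.8, -0.4]
opening: 0.5
eef_pos: [726.3, 10.8, 216.3]
ft_force: [0.4, -0.4, 0.4]
opening: 0.385
eef_pos: [726.1, 10.8, 215.7]
ft_force: [-0.7, 0.4, -0.1]
opening: 0.219
eef_pos: [726.8, 10.7, 216.0]
ft_force: [5.7, -0.1, 0.2]
opening: 0.141
eef_pos: [726.8, 10.7, 216.0]
ft_force: [5.6, 0.5, 1.1]
opening: 0.136
```

```bash
python3 - <<'E'
import numpy as np
th0=2.033
def b(th): return np.array([-184*np.cos(th)+4*np.sin(th), 184*np.sin(th)+4*np.cos(th)])
u=np.array([.9935,-.1138]); 
prev=b(th0)
for k in range(3):
    ths=th0-(np.arange(1,9)+8*k)*th0/24
    for th in ths:
        d=b(th)-prev; print([round(d[0]*u[0]),round(d[0]*u[1]),round(d[1])],end=' ')
    prev=b(ths[-1]); print()
E
```

```text
[-14, 2, 7] [-29, 3, 12] [-43, 5, 16] [-59, 7, 19] [-74, 8, 21] [-90, 10, 21] [-105, 12, 20] [-120, 14, 18] 
[-15, 2, -4] [-30, 3, -9] [-44, 5, -15] [-58, 7, -22] [-71, 8, -31] [-83, 9, -40] [-94, 11, -51] [-105, 12, -62] 
[-9, 1, -12] [-18, 2, -25] [-25, 3, -39] [-31, 4, -54] [-36, 4, -68] [-40, 5, -84] [-42, 5, -99] [-43, 5, -114]
```

```bash
python3 -m handwheel '[{"travel":[-14,2,7],"roll":0},{"travel":[-29,3,12],"roll":0},{"travel":[-43,5,16],"roll":0},{"travel":[-59,7,19],"roll":0},{"travel":[-74,8,21],"roll":0},{"travel":[-90,10,21],"roll":0},{"travel":[-105,12,20],"roll":0},{"travel":[-120,14,18],"roll":0}]'
python3 - <<'E'
from h import *
im=optics.read_camera('scene'); crop(im,200,100,340,240,5,'pics/s19.png'); s=env.state(); print(s['eef_pos'],s['ft_force'],s['opening'])
E
```

```text
t: 33.8
eef_pos: [606.7, 25.1, 234.8]
tcp_rot: [1.736, 1.567, 0.055]
ft_force: [4.1, 0.8, 4.4]
opening: 0.141
[604.32373767  25.37072129 234.42780552] [-2.31980597  1.62233077  4.31441474] 0.13995172177683865
```

View pics/s19.png

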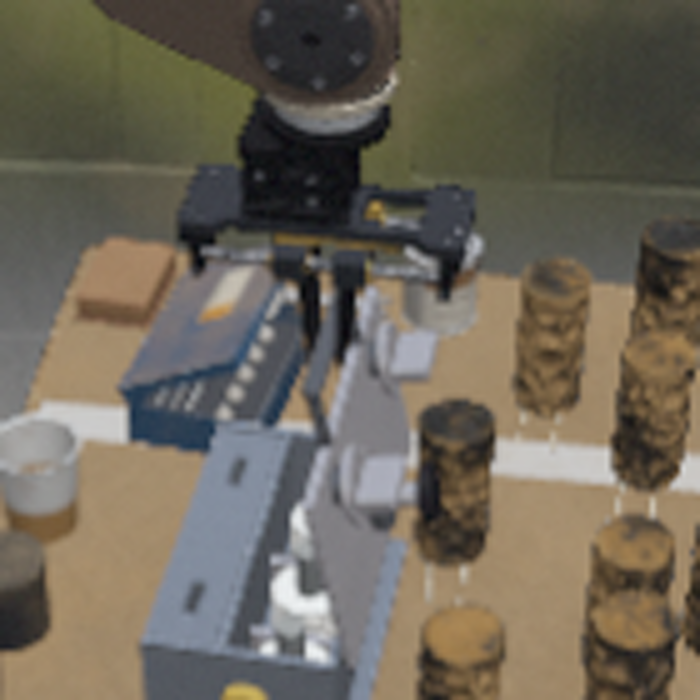

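```bash
python3 -m handwheel '[{"travel":[-15,2,-4],"roll":0},{"travel":[-30,3,-9],"roll":0},{"travel":[-44,5,-15],"roll":0},{"travel":[-58,7,-22],"roll":0},{"travel":[-71,8,-31],"roll":0},{"travel":[-83,9,-40],"roll":0},{"travel":[-94,11,-51],"roll":0},{"travel":[-105,12,-62],"roll":0}]'
python3 -m handwheel '[{"travel":[-9,1,-12],"roll":0},{"travel":[-18,2,-25],"roll":0},{"travel":[-25,3,-39],"roll":0},{"travel":[-31,4,-54],"roll":0}]'
python3 - <<'E'
from h import *
im=optics.read_camera('scene'); crop(im,200,100,340,240,5,'pics/s20.png'); s=env.state(); print(s['eef_pos'],s['ft_force'],s['opening'])
E
```

```text
t: 34.65
eef_pos: [501.7, 37.3, 171.6]
tcp_rot: [1.957, 1.568, 0.276]
ft_force: [10.9, 5.2, -5.9]
opening: 0.138
t: 35.05
eef_pos: [470.4, 40.9, 117.5]
tcp_rot: [1.718, 1.569, 0.037]
ft_force: [5.4, -0.6, 0.3]
opening: 0.139
[469.55078773  41.02727787 115.49567671] [ 4.7912065   3.29059171 -9.19433918] 0.13655760245224335
```

View pics/s20.png

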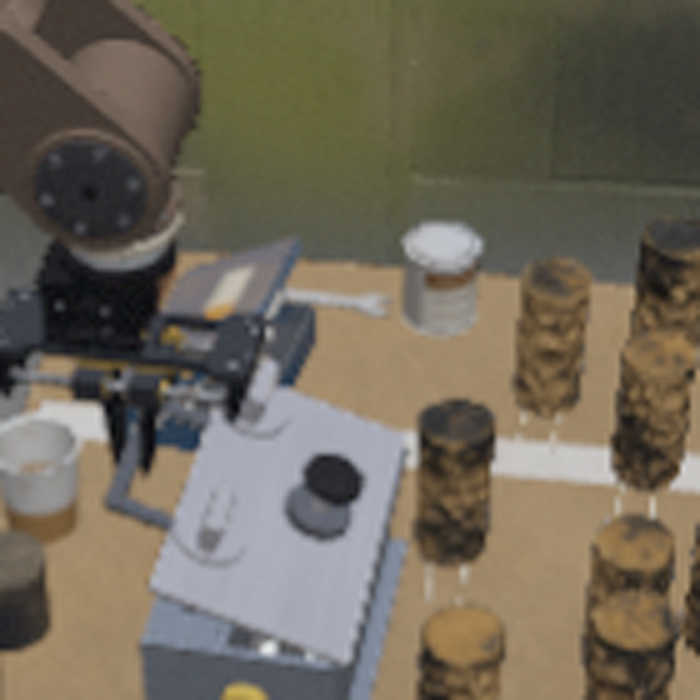

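```bash
python3 -m handwheel '[{"travel":[-5,0,-14],"roll":0},{"travel":[-9,1,-30],"roll":0},{"travel":[-11,1,-45],"roll":0},{"travel":[-12,1,-57],"roll":0},{"travel":[-12,1,-60],"roll":0},{"travel":[-12,1,-60],"roll":0}]'
for i in 1 2 3; do python3 -m handwheel '[{"travel":[0,0,-1],"roll":0},{"travel":[0,0,-2],"roll":0}]'| egrep 'force|open|eef'; done
python3 - <<'E'
from h import *
im=optics.read_camera('scene'); crop(im,200,120,340,260,5,'pics/s21.png'); s=env.state(); print(s['eef_pos'],s['ft_force'],s['opening'])
E
```

```text
t: 35.7
eef_pos: [459.5, 41.8, 58.3]
tcp_rot: [1.669, 1.568, -0.012]
ft_force: [2.6, 0.8, 7.9]
opening: 0.138
eef_pos: [459.6, 41.8, 57.8]
ft_force: [-5.1, -0.1, 43.2]
opening: 0.141
eef_pos: [459.6, 41.8, 56.3]
ft_force: [-5.1, 1.1, 46.4]
opening: 0.141
eef_pos: [459.6, 41.7, 54.4]
ft_force: [-6.4, 0.1, 48.3]
opening: 0.14
[459.62667925  41.76945957  54.2000211 ] [-5.96704045 -0.40133956 42.34447855] 0.1381544428297777
```

View pics/s21.png

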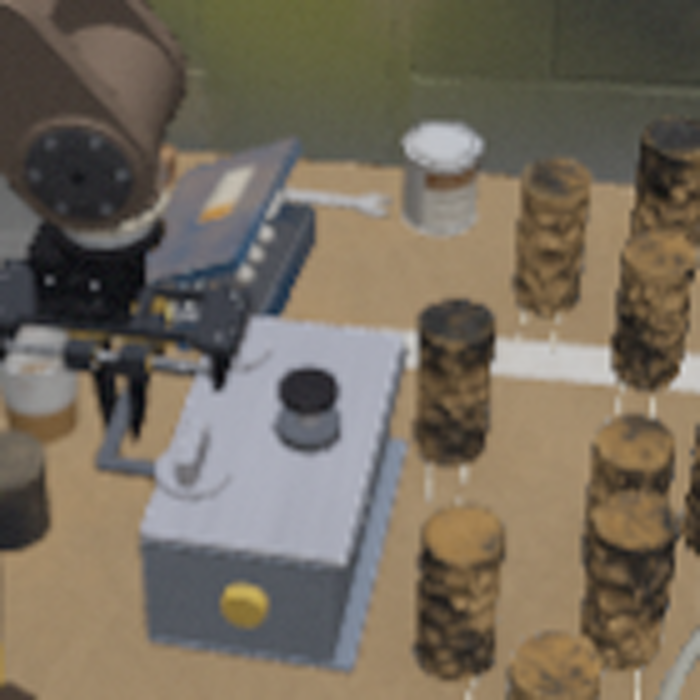

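```bash
python3 -m handwheel '[{"travel":[0,0,0],"roll":0},{"travel":[0,0,0],"roll":0},{"travel":[0,0,0],"roll":0},{"travel":[0,0,0],"roll":0}]' 0
python3 -m handwheel '[{"travel":[0,0,20],"roll":0},{"travel":[0,0,60],"roll":0},{"travel":[0,0,100],"roll":0},{"travel":[0,0,150],"roll":0},{"travel":[0,0,200],"roll":0},{"travel":[20,-40,200],"roll":0},{"travel":[20,-60,200],"roll":0},{"travel":[20,-60,200],"roll":0}]'
python3 - <<'E'
from h import *
p=optics.camera_params('wrist');im=optics.read_camera('wrist'); cv2.imwrite('pics/w22.png',im[:,:,::-1]); s=env.state();print(s['eef_pos'])
np.save('w22T.npy',p['world_from_camera'])
R=Ro.from_euler('z',-.114).as_matrix()
for P in [(-67,68,156),(-67,-68,156),(0,0,156),(-135,0,108),(-93,120,112),(-93,-120,112),(49,120,112)]: print(P,proj(p,R@np.array(P,float)+[592.8,26.3,0]).round(1))
im=optics.read_camera('scene'); crop(im,200,120,340,260,5,'pics/s22.png'); 
E
```

```text
t: 36.75
eef_pos: [457.8, 41.8, 51.2]
tcp_rot: [-1.462, 1.57, 3.14]
ft_force: [-0.0, -1.1, -1.1]
opening: 0.416
t: 37.55
eef_pos: [478.1, -19.9, 251.3]
tcp_rot: [-1.044, 1.57, -2.727]
ft_force: [-0.3, -0.0, -0.4]
opening: 0.497
[477.82273448 -18.81247312 251.1211386 ]
(-67, 68, 156) [302.4  53.4]
(-67, -68, 156) [297.5 189.9]
(0, 0, 156) [365.3 125.5]
(-135, 0, 108) [237.  124.8]
(-93, 120, 112) [273.9  10.1]
(-93, -120, 112) [271.2 221.4]
(49, 120, 112) [406.7   9.7]
```

View pics/w22.png

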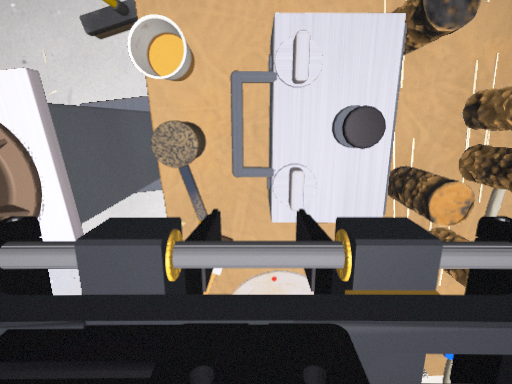

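View pics/s22.png

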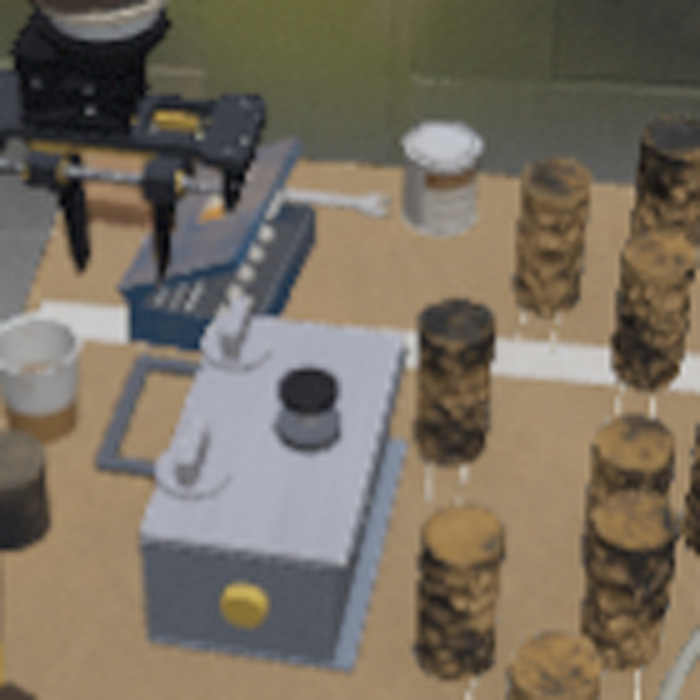

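```bash
python3 -m handwheel '[{"travel":[30,-10,-10],"roll":0},{"travel":[40,-14,-50],"roll":0},{"travel":[40,-14,-90],"roll":0},{"travel":[40,-14,-120],"roll":0},{"travel":[40,-14,-138],"roll":0},{"travel":[40,-14,-144],"roll":0},{"travel":[40,-14,-144],"roll":0}]' 0
python3 - <<'E'
from h import *
p=optics.camera_params('wrist');im=optics.read_camera('wrist'); cv2.imwrite('pics/w23.png',im[:,:,::-1]); s=env.state();print(s['eef_pos'])
im=optics.read_camera('scene'); crop(im,200,120,340,260,5,'pics/s23.png'); 
E
```

```text
t: 38.35
eef_pos: [517.7, -31.4, 107.1]
tcp_rot: [-1.698, 1.569, 2.905]
ft_force: [0.4, -0.1, 0.5]
opening: 0.501
[518.21474959 -31.67105628 107.89342633]
```

View pics/w23.png

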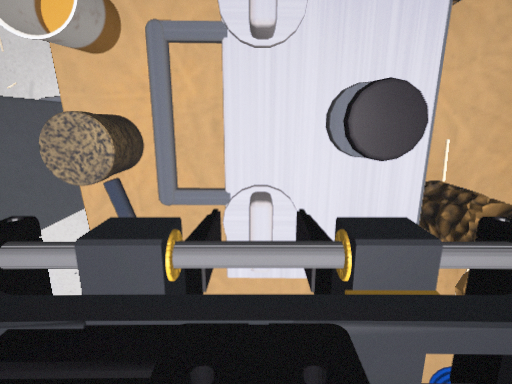

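View pics/s23.png

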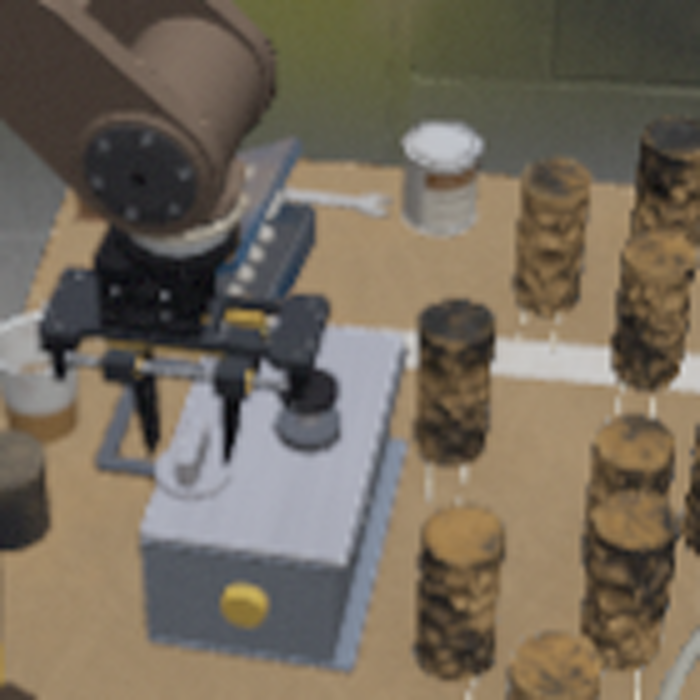

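```bash
python3 -m handwheel '[{"travel":[1,-2,0],"roll":0},{"travel":[1,-2,0],"roll":0},{"travel":[1,-2,0],"roll":0},{"travel":[1,-2,0],"roll":0},{"travel":[1,-2,0],"roll":0},{"travel":[1,-2,0],"roll":0},{"travel":[1,-2,0],"roll":0},{"travel":[1,-2,0],"roll":0}]' 1
for i in 1 2 3 ; do python3 -m handwheel '[{"travel":[0,0,-2],"roll":0},{"travel":[0,0,-4],"roll":0},{"travel":[0,0,-4],"roll":0}]' | egrep 'force|open|eef'; done
```

```text
t: 39.25
eef_pos: [519.0, -34.2, 107.6]
tcp_rot: [1.525, 1.571, -0.156]
ft_force: [-0.7, 0.1, 3.3]
opening: 0.145
eef_pos: [519.0, -34.2, 103.4]
ft_force: [-1.0, 0.3, 5.4]
opening: 0.145
eef_pos: [519.1, -34.2, 99.6]
ft_force: [-2.0, -0.4, 7.9]
opening: 0.146
eef_pos: [519.5, -34.3, 97.6]
ft_force: [-8.4, 1.2, 30.2]
opening: 0.146
```

```bash
python3 -m handwheel '[{"travel":[0,0,1],"roll":0},{"travel":[0,0,1],"roll":-8},{"travel":[0,0,1],"roll":-16},{"travel":[0,0,1],"roll":-24},{"travel":[0,0,1],"roll":-32},{"travel":[0,0,1],"roll":-40},{"travel":[0,0,1],"roll":-48}]' 
python3 -m handwheel '[{"travel":[0,0,0],"roll":-8},{"travel":[0,0,0],"roll":-16},{"travel":[0,0,0],"roll":-24},{"travel":[0,0,0],"roll":-32},{"travel":[0,0,0],"roll":-40},{"travel":[0,0,0],"roll":-44},{"travel":[0,0,0],"roll":-44}]' 
python3 - <<'E'
from h import *
s=env.state();print(s['eef_pos'],s['moment'],s['ft_force']); R=Ro.from_euler('xyz',s['tcp_rot']).as_matrix(); print(np.degrees(np.arctan2(R[1,1],R[0,1])),s['joints'].round(2))
E
```

```text
t: 40.85
eef_pos: [519.2, -34.3, 97.8]
tcp_rot: [2.046, 1.569, -0.478]
ft_force: [-5.0, -0.1, 20.4]
opening: 0.145
t: 41.55
eef_pos: [519.1, -34.3, 97.7]
tcp_rot: [2.467, 1.57, -0.82]
ft_force: [-5.9, -0.6, 20.6]
opening: 0.147
[519.10750438 -34.31001045  97.73681972] [-0.02285762  1.35449993  0.43861621] [-5.91094171 -0.56472295 20.61807792]
-98.37659305912528 [-0.19  0.45  1.91 -0.    0.79  1.53]
```

```bash
python3 -m handwheel '[{"travel":[0,0,0],"roll":0},{"travel":[0,0,0],"roll":0},{"travel":[0,0,0],"roll":0},{"travel":[0,0,0],"roll":0},{"travel":[0,0,0],"roll":0}]' 0
python3 -m handwheel '[{"travel":[0,0,20],"roll":0},{"travel":[0,0,60],"roll":0},{"travel":[0,0,100],"roll":8},{"travel":[0,0,140],"roll":16},{"travel":[5,30,155],"roll":24},{"travel":[10,60,155],"roll":32},{"travel":[15,100,155],"roll":40},{"travel":[15,136,155],"roll":48}]'
python3 -m handwheel '[{"travel":[0,0,0],"roll":8},{"travel":[0,0,0],"roll":16},{"travel":[0,0,0],"roll":24},{"travel":[0,0,0],"roll":32},{"travel":[0,0,0],"roll":40},{"travel":[0,0,0],"roll":44},{"travel":[0,0,0],"roll":44}]' 
python3 - <<'E'
from h import *
p=optics.camera_params('wrist');im=optics.read_camera('wrist'); cv2.imwrite('pics/w24.png',im[:,:,::-1]); s=env.state();print(s['eef_pos'],s['joints'].round(2))
im=optics.read_camera('scene'); crop(im,200,120,340,260,5,'pics/s24.png'); 
im=optics.read_camera('top'); crop(im,200,100,340,240,5,'pics/t24.png'); 
E
```

```text
t: 42.05
eef_pos: [519.0, -34.2, 96.3]
tcp_rot: [0.187, 1.57, -3.099]
ft_force: [0.2, 0.4, 0.2]
opening: 0.483
t: 42.85
eef_pos: [534.3, 103.2, 251.5]
tcp_rot: [2.54, 1.57, 0.097]
ft_force: [-0.3, -0.3, 0.1]
opening: 0.501
t: 43.55
eef_pos: [534.0, 101.8, 251.4]
tcp_rot: [-1.157, 1.571, -2.838]
ft_force: [-0.5, 0.2, 0.4]
opening: 0.498
[533.98651841 101.81689852 251.37860025] [0.07 0.31 1.66 0.   1.17 0.18]
```

View pics/w24.png

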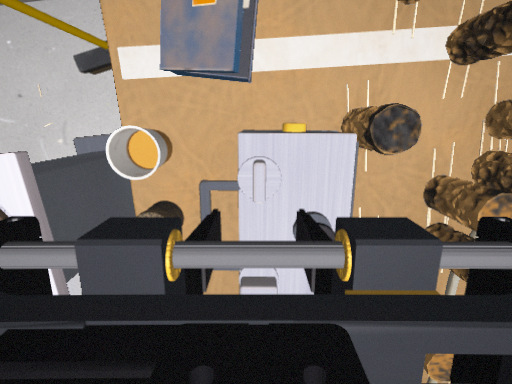

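View pics/s24.png

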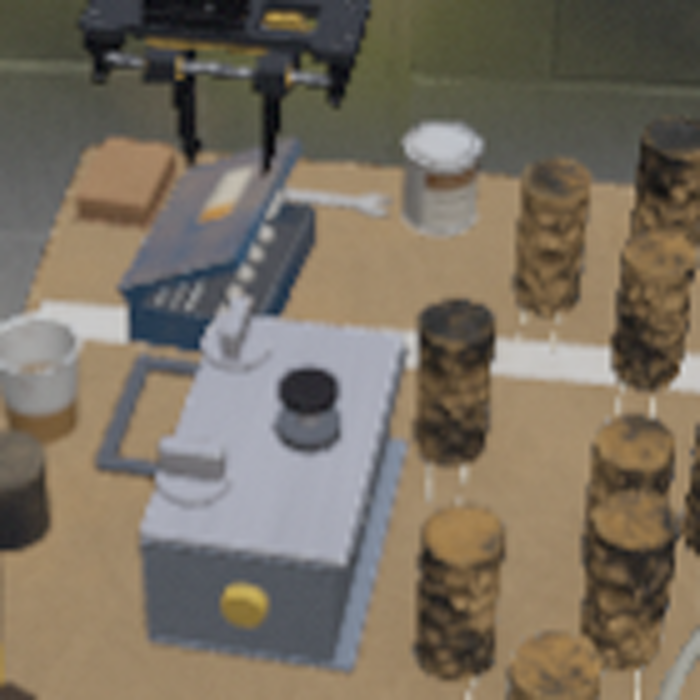

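```bash
python3 -m handwheel '[{"travel":[0,0,-40],"roll":0},{"travel":[0,0,-80],"roll":0},{"travel":[0,0,-115],"roll":0},{"travel":[0,0,-138],"roll":0},{"travel":[0,0,-144],"roll":0},{"travel":[0,0,-144],"roll":0}]' 0
python3 -m handwheel '[{"travel":[0,0,0],"roll":0},{"travel":[0,0,0],"roll":0},{"travel":[0,0,0],"roll":0},{"travel":[0,0,0],"roll":0},{"travel":[0,0,0],"roll":0},{"travel":[0,0,0],"roll":0},{"travel":[0,0,0],"roll":0},{"travel":[0,0,0],"roll":0}]' 1
for i in 1 2 3 ; do python3 -m handwheel '[{"travel":[0,0,-2],"roll":0},{"travel":[0,0,-4],"roll":0},{"travel":[0,0,-4],"roll":0}]' | egrep 'force|open|eef'; done
```

```text
t: 44.3
eef_pos: [534.0, 101.8, 107.3]
tcp_rot: [-1.351, 1.57, -3.033]
ft_force: [0.0, 0.4, 0.2]
opening: 0.498
t: 45.1
eef_pos: [534.6, 101.8, 107.8]
tcp_rot: [1.711, 1.57, 0.03]
ft_force: [2.5, -0.4, 2.9]
opening: 0.143
eef_pos: [534.5, 101.8, 103.5]
ft_force: [4.0, -1.1, 4.4]
opening: 0.146
eef_pos: [534.5, 101.8, 99.7]
ft_force: [3.4, -1.3, 7.2]
opening: 0.148
eef_pos: [535.1, 101.9, 98.0]
ft_force: [-3.0, -1.0, 30.0]
opening: 0.15
```

```bash
python3 -m handwheel '[{"travel":[0,0,1],"roll":0},{"travel":[0,0,1],"roll":-8},{"travel":[0,0,1],"roll":-16},{"travel":[0,0,1],"roll":-24},{"travel":[0,0,1],"roll":-32},{"travel":[0,0,1],"roll":-40},{"travel":[0,0,1],"roll":-48}]' 
python3 -m handwheel '[{"travel":[0,0,0],"roll":-8},{"travel":[0,0,0],"roll":-16},{"travel":[0,0,0],"roll":-24},{"travel":[0,0,0],"roll":-32},{"travel":[0,0,0],"roll":-40},{"travel":[0,0,0],"roll":-44},{"travel":[0,0,0],"roll":-44}]' 
python3 - <<'E'
from h import *
s=env.state();print(s['eef_pos'],s['moment'],s['ft_force']); R=Ro.from_euler('xyz',s['tcp_rot']).as_matrix(); print(np.degrees(np.arctan2(R[1,1],R[0,1])),s['joints'].round(2))
E
python3 -m handwheel '[{"travel":[0,0,0],"roll":0},{"travel":[0,0,0],"roll":0},{"travel":[0,0,0],"roll":0},{"travel":[0,0,0],"roll":0},{"travel":[0,0,0],"roll":0}]' 0
python3 -m handwheel '[{"travel":[0,0,20],"roll":0},{"travel":[0,0,50],"roll":0},{"travel":[0,0,80],"roll":0},{"travel":[0,0,110],"roll":0},{"travel":[20,-25,140],"roll":0},{"travel":[40,-50,140],"roll":0},{"travel":[58,-75,140],"roll":0},{"travel":[58,-75,140],"roll":0}]' 1
python3 - <<'E'
from h import *
p=optics.camera_params('wrist');im=optics.read_camera('wrist'); cv2.imwrite('pics/w25.png',im[:,:,::-1]); s=env.state();print(s['eef_pos'],s['opening'])
im=optics.read_camera('scene'); crop(im,200,120,340,260,5,'pics/s25.png'); 
E
```

```text
t: 46.7
eef_pos: [535.4, 101.5, 98.1]
tcp_rot: [2.382, 1.567, -0.142]
ft_force: [2.0, -4.0, 19.0]
opening: 0.149
t: 47.4
eef_pos: [535.4, 101.1, 98.1]
tcp_rot: [2.939, 1.567, -0.349]
ft_force: [2.1, -6.2, 19.5]
opening: 0.143
[535.369911   101.1064571   98.14690662] [-1.26340623 -0.28872129  0.49744084] [ 2.06607884 -6.17543724 19.50678185]
-98.37455804349108 [ 0.07  0.48  1.85 -0.    0.81  1.78]
t: 47.9
eef_pos: [533.8, 101.8, 96.2]
tcp_rot: [0.313, 1.57, -2.973]
ft_force: [0.0, 0.1, 0.2]
opening: 0.482
t: 48.7
eef_pos: [593.4, 24.4, 236.0]
tcp_rot: [1.516, 1.57, -1.773]
ft_force: [-1.0, 0.3, -0.9]
opening: 0.006
[592.29751484  25.74856607 235.90598377] 0.004127162851168907
```

View pics/w25.png

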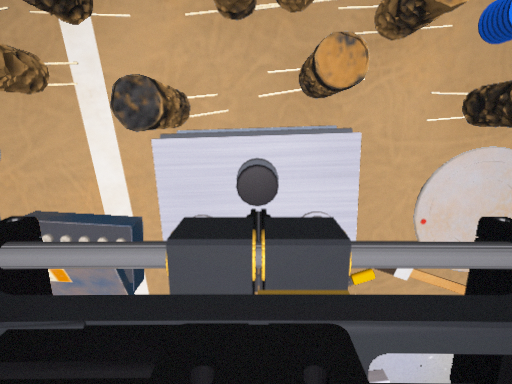

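View pics/s25.png

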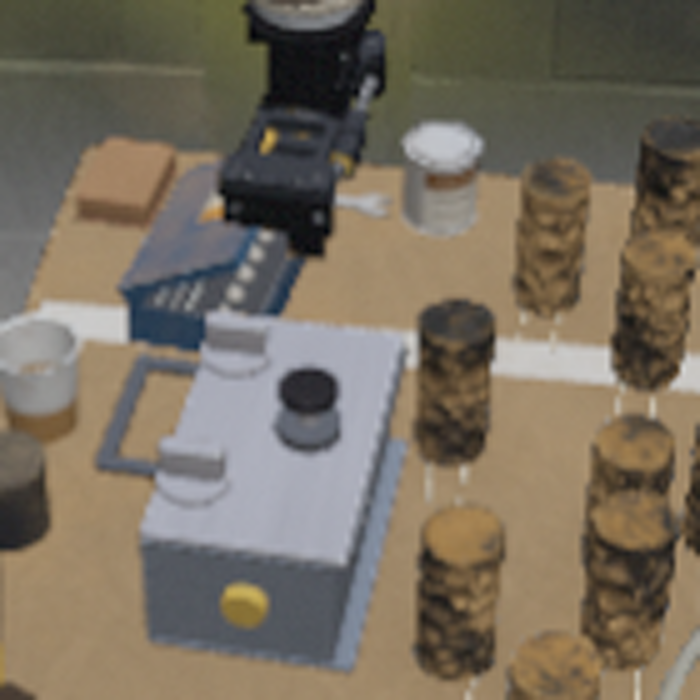

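```bash
python3 -m handwheel '[{"travel":[0,0,-30],"roll":0},{"travel":[0,0,-60],"roll":0},{"travel":[0,0,-85],"roll":0},{"travel":[0,0,-100],"roll":0},{"travel":[0,0,-102],"roll":0},{"travel":[0,0,-102],"roll":0}]' 1
for i in 1 2 3 4 5 6 7; do python3 -m handwheel '[{"travel":[0,0,-2],"roll":0},{"travel":[0,0,-4],"roll":0},{"travel":[0,0,-4],"roll":0}]' | egrep 'force|eef' | tr '\n' ' '; done
```

```text
t: 49.4
eef_pos: [591.8, 27.5, 134.7]
tcp_rot: [0.055, 1.57, 3.053]
ft_force: [0.1, 0.2, 0.2]
opening: 0.002
eef_pos: [592.1, 26.9, 130.9] ft_force: [0.2, -0.5, -0.5] eef_pos: [591.9, 26.8, 126.2] ft_force: [0.7, 0.0, 0.5] eef_pos: [591.9, 26.8, 122.2] ft_force: [0.7, 0.1, -0.3] eef_pos: [592.1, 26.8, 118.5] ft_force: [-0.1, 0.4, 3.0] eef_pos: [592.1, 26.8, 114.4] ft_force: [-0.4, -0.3, 4.7] eef_pos: [592.1, 26.8, 110.4] ft_force: [-2.0, 0.6, 5.9] eef_pos: [592.1, 26.8, 106.5] ft_force: [-1.3, 0.1, 6.3]
```

```bash
for i in 1 2 3 ; do python3 -m handwheel '[{"travel":[0,0,-2],"roll":0},{"travel":[0,0,-3],"roll":0},{"travel":[0,0,-3],"roll":0}]' | egrep 'force|eef' | tr '\n' ' '; done
```

```text
eef_pos: [592.1, 26.8, 103.6] ft_force: [-1.6, -0.1, 7.3] eef_pos: [592.2, 26.8, 101.6] ft_force: [-3.6, -0.1, 15.8] eef_pos: [592.6, 26.8, 101.3] ft_force: [-13.5, 0.7, 42.3]
```

```bash
python3 -m handwheel '[{"travel":[0,0,10],"roll":0},{"travel":[0,0,25],"roll":0},{"travel":[0,0,40],"roll":0},{"travel":[0,0,70],"roll":0},{"travel":[0,0,110],"roll":0},{"travel":[0,0,150],"roll":0},{"travel":[-20,0,200],"roll":0},{"travel":[-60,-30,240],"roll":0}]' 
python3 -m handwheel '[{"travel":[-30,-40,0],"roll":0},{"travel":[-60,-80,0],"roll":0},{"travel":[-90,-120,0],"roll":0},{"travel":[-90,-160,0],"roll":0},{"travel":[-90,-200,0],"roll":0},{"travel":[-90,-240,0],"roll":0},{"travel":[-90,-240,0],"roll":0}]' 
python3 - <<'E'
from h import *
im=optics.read_camera('wrist'); cv2.imwrite('pics/w26.png',im[:,:,::-1]); s=env.state();print(s['eef_pos'],s['ft_force'])
im=optics.read_camera('scene'); cv2.imwrite('pics/s26f.png',im[:,:,::-1]); crop(im,170,120,310,260,5,'pics/s26.png'); 
im=optics.read_camera('top'); crop(im,110,100,330,265,3.6,'pics/t26.png')
E
```

```text
t: 53.2
eef_pos: [543.1, 5.5, 328.3]
tcp_rot: [-2.908, 1.569, 0.091]
ft_force: [-0.2, -0.7, 0.3]
opening: 0.003
t: 53.9
eef_pos: [452.3, -239.2, 325.3]
tcp_rot: [0.221, 1.57, -3.069]
ft_force: [0.1, 0.2, -0.4]
opening: 0.004
[ 452.29206899 -237.20695644  325.43935442] [-0.54860864 -0.13278976 -0.54892704]
```

View pics/t26.png

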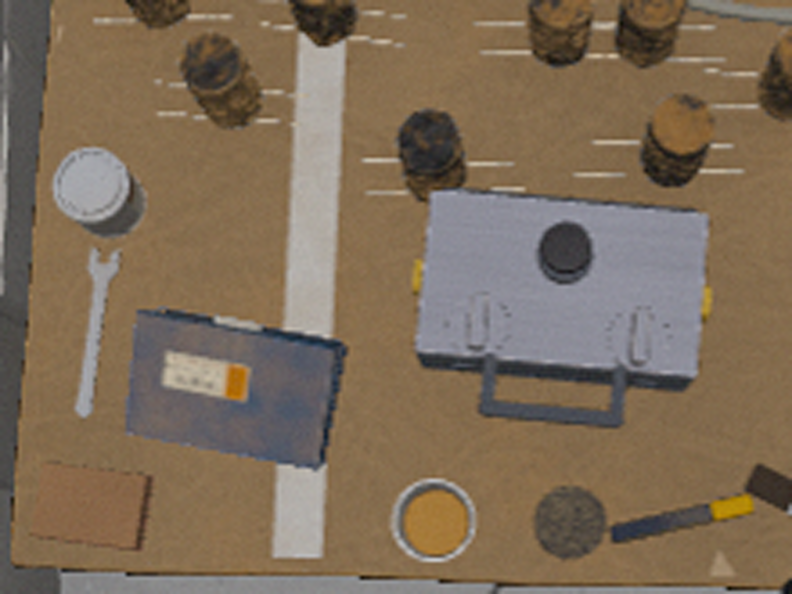

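View pics/s26.png

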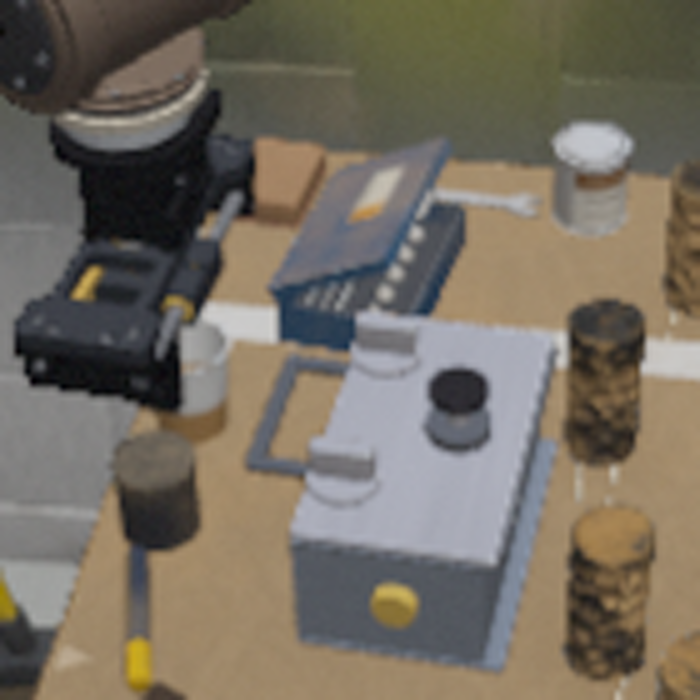

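View pics/s26f.png

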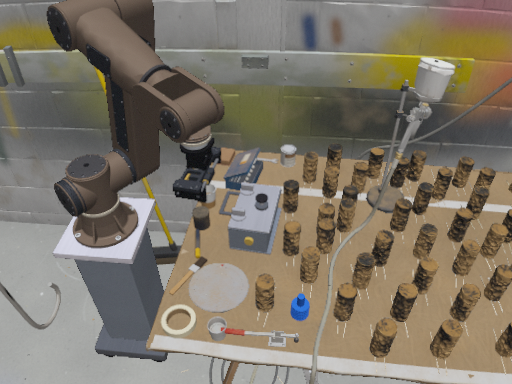

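```bash
python3 - <<'E'
from h import *
p=optics.camera_params('top'); im=optics.read_camera('top'); crop(im,220,148,315,222,8,'pics/t27.png')
R=Ro.from_euler('z',-.114).as_matrix()
for y in(68,-68):
  print([((proj(p,R@np.array((x,y,149.),float)+[592.8,26.3,0])-[220,148])*8).round(0) for x in (-67-23,-67+23)])
E
```

```text
[array([176., 386.]), array([188., 265.])]
[array([541., 418.]), array([550., 297.])]
```

View pics/t27.png

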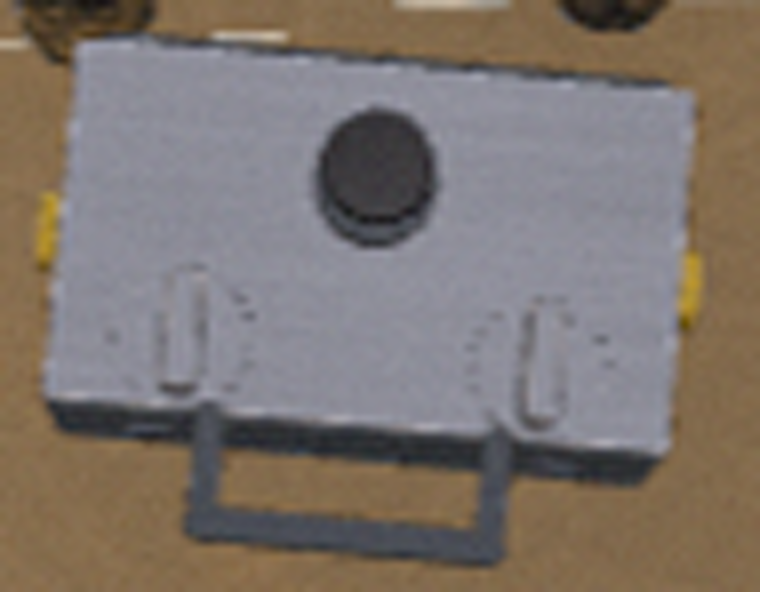

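View pics/w26.png

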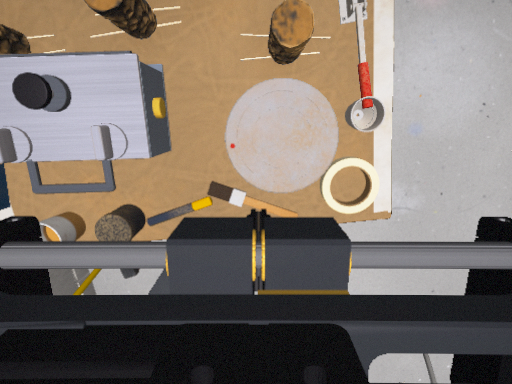

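```bash
python3 - <<'E'
from cell import env, job
print(env.state()['t'],job.job_done())
E
```

```text
the job is handed in; nothing more can be done
54.1 None
```

I handed the job in at about 54 s. All three cartridges present (the one on the banding wheel and the two at the back left) stand upright, each in a bay of its own. I then swung the panel shut by its bar, pressed and turned both studs, and pressed the plunger to its stop last and let it go.

**Last checks:**
- **Cartridges:** the picture taken just before closing showed one in each of the three bays, and none is left about the bench.
- **Panel:** it met its stop with about 45 N upward on the tool and looks flush in the scene and top views. I read the shut angle only from those views and the force.
- **Studs:** each went in about 10 mm and met its turning stop with about 0.45 N m. In the top view both wings point to the front, matching the predicted pixels.
- **Plunger:** it travelled about 20 mm and met a firm stop at 42 N. It looks fully up again afterwards.
- **Bystanders:** the mixing cup, pigment pot and paint tin look unmoved from the first picture. The blue look-alike was never touched.
- **Robot:** it ended clear of everything.

**What disagreed:** the fingers' real end is about 30–35 mm higher than the reported TCP. Because of that, the first two attempts to grip the wheel's cartridge closed on nothing and did no harm. I corrected for it in every move after that.

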